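Dead-weight bending proof of a flat bar

TASK

Proof-load the steel bar in the dead-weight bending rig: with the beam arrested, lay the bar squarely across the two supports with its middle under the nose and stand every disc weight from the wooden tray upright on the pan; then gently swing the arrest lever fully towards you to let the load down on the bar, leave it there for five seconds, and swing the lever fully back. Then, with the beam arrested, lay the bar flat in the steel tray and stand all the weights back in the wooden tray. Touch neither bar nor weights while the beam is let down, and leave the timer, loupe, marker and gear where they are.

Things in the scene. Friction and masses are not known exactly. Their poses are not given: they have to be found in the camera images.
- load_frame: dead-weight bending rig, grey and steel, on a 124 x 150 mm base plate 15 mm high, fixed; origin on the bench below the nose. z up, x along the beam away from the robot, y across the rig to the left, along a seated bar. Pan in front (-x), arrest lever on the right (-y); the left is kept free: the bar comes in from there, slid along y under the nose, held by its left end, then lowered
- bar_seat (a point): the point midway between the tops of the two bar supports, 45 mm above the bench, right below the nose; axes as load_frame. The supports are steel rollers 10 mm thick, 26 mm long in x, on uprights 26 mm (x) by 12 mm (y), at y = +45 and -45 mm. Arrested, 20 mm are free between this level and the nose, so the 10 mm bar passes with 5 mm above and below
- nose: the loading nose fixed under the beam, a steel roller of 10 mm diameter, 28 mm long in x, which presses on the middle of the bar when the beam is let down; origin at its middle, 25 mm above the level of bar_seat when arrested
- beam_pivot (a point): point on the beam's pivot axis, 55 mm behind the nose, 77 mm above the bench; axes as load_frame. The beam, 18 mm wide and 14 mm high, runs from here over the middle of the bar forward to the hanger; arrested, its top is 84 mm above the bench. The cheeks that carry it: 20 mm long in x, within 21 mm either side in y, tops 88 mm above the bench
- beam (a joint): angle of the hinged beam, rad: 0 arrested (held up, level); grows as its front end goes down, to about 0.165 when the nose rests on a seated bar. It sinks only as far as the crank of the arrest lever lets it
- arrest_lever (a joint): angle of the arrest lever, rad: 0 fully arrested (leaning away from the robot, 53 degrees from upright, at its stop; it starts between 0 and 0.12), 1.85 fully released (leaning 53 degrees towards the robot, at its other stop). Stiff: it stays where it is left, and takes about 3 N at the knob to release, up to 12 N to arrest with all weights on; more lower down on the rod
- lever_shaft (a point): point on the arrest lever's axis at the foot of its rod, on the right of the rig, 43 mm above the bench; axes as load_frame; the axis runs along y. The rod, straight, 9 mm thick, swings in the vertical plane through this point along x. Lead it by the knob along its arc, pinched from above or pushed with closed fingers; a level shove may jam; the pan's edge is 26 mm to the left of this plane
- lever_knob (a point): centre of the black ball knob (22 mm diameter) at the end of the arrest lever, 90 mm from its axis; it turns freely on a pin along y; about 97 mm above the bench at both ends of the swing, 133 mm when upright
- pan (a point): centre of the floor of the round aluminium weight pan in front of the beam, 140 mm in front of bar_seat, 34 mm above the bench when arrested; axes as load_frame. Floor 108 mm across, rim 6 mm high, open above; it sinks level by about 21 mm. The load is the same wherever a weight stands. Hanger 70 mm behind its centre, 32 mm wide, up to 84 mm high. Three weights fit, each 30 mm from the centre
- bar_center (a point): centre (half-way up) of the steel bar to be tested, 160 mm long (its y), 30 mm wide (its x), 10 mm thick (its z), about 0.15 kg, with thin scribed lines across its middle and 45 mm either side; it starts flat on the bench on the left, either way round
- bar: the same steel bar; origin at the centre of its underside
- disc_weight_0_center (a point): centre (half-way up, 23 mm above its foot) of a brass disc weight, 0.22 kg: a disc of 44 mm diameter and 22 mm height with a knob on top of 17 mm diameter that reaches to 46 mm above the foot; taken by the knob from above. Two or three such weights are present
- disc_weight_1_center (a point): centre (half-way up, 23 mm above its foot) of a brass disc weight, 0.22 kg: a disc of 44 mm diameter and 22 mm height with a knob on top of 17 mm diameter that reaches to 46 mm above the foot; taken by the knob from above. Two or three such weights are present
- disc_weight_2_center (a point): centre (half-way up, 23 mm above its foot) of a brass disc weight, 0.22 kg: a disc of 44 mm diameter and 22 mm height with a knob on top of 17 mm diameter that reaches to 46 mm above the foot; taken by the knob from above. Two or three such weights are present
- disc_weight_0: the same disc weight; origin at the centre of its foot
- disc_weight_1: the same disc weight; origin at the centre of its foot
- disc_weight_2: the same disc weight; origin at the centre of its foot
- weight_tray_floor (a point): centre of the inner floor of the wooden weight tray, fixed, 5 mm above the bench; inside 190 mm (its x) by 72 mm (its y), walls 9 mm higher than the floor. The weights start standing in it
- bar_tray_floor (a point): centre of the inner floor of the steel tray for tested bars, fixed, 4 mm above the bench; inside 82 mm (its x) by 197 mm (its y), walls 10 mm higher than the floor; empty at the start
- timer: bystander: desk timer, 59 x 100 x 85 mm, at the back right; origin at the centre of its underside
- stand_loupe: bystander: black stand loupe, 39 mm diameter, 32 mm high; origin at the centre of its underside
- felt_marker: bystander: marker pen, 135 mm long, on the bench behind the weight tray; origin at the centre of its underside
- spur_gear: bystander: small steel spur gear lying flat, 45 mm diameter, 17 mm high, at the front right; origin at the centre of its underside
Mind the look-alikes: they are no part of the job. What is shaped like the disc_weight_2 but purple is not meant.

How it is judged:
By the outcome, as a careful person would: the job done as asked, in the order asked, and still so for the second after the job is handed in, with the robot touching nothing.
Of disc_weight_0, disc_weight_1, disc_weight_2 only 2 to 3 are there at a start; the rules pass over those that are not, and their reading is None.
At some moment in a run one of bar, disc_weight_0, disc_weight_1, disc_weight_2 may be knocked a few centimetres aside while the robot is not near it.
Once in a run the grip may slacken for a moment while it holds something.
It also fails if it takes over 210 s, if anything falls off the work surface, if the arm or the gripper's body presses on something with over 40 N, if the wrist force passes 120 N, or if a joint passes its speed limit or range.

ROBOT

A 7-joint arm with a two-finger parallel gripper is mounted at the origin on a cart in front of the work surface, level with it; the furniture and walls round the work are solid. World frame = base frame: x ahead of the robot, y to its left, z up, the work surface at z = 0. Lengths are in m, angles in rad, forces in N, time in s.
With the tool pointing down it reaches from about 0.4 to 0.85 m from the base axis. Payload 10.4 kg.
Tool frame: the origin (TCP) lies at the very end of the fingers, on their centre line; the grasp point (between the pads) lies 19 mm behind it; y points along the fingers, x is the direction in which the jaws open and shut, and the axes are right-handed (so a half turn about y gives the same grasp; the last joint's range is limited). The gripper opens to 87 mm and grips with 3 to 60 N. Pads are 19 mm wide; open, the fingers measure 117 mm over their backs; the gripper's body (75 mm by 190 mm) begins 51 mm behind the grasp point.
Start: joints at [-1.134, 0.332, -0.065, 1.46, 0.022, 1.35, -0.088], TCP at [0.277, 0.56, 0.223] pointing down, gripper open.
Joint ranges: [-2.6, 2.6], [-0.5, 2.12], [-1.47, 1.34], [0.16, 2.42], [-1.27, 4.41], [0.06, 2.06], [-2.6, 2.6]. Speed limits (rad/s): [2.22, 2.22, 2.79, 2.79, 3.14, 3.14, 3.14].

INTERFACE

Orientations are given as a unit quaternion [w, x, y, z].
In Python, from bench import * gives the robot as it stands. The module is installed in compiled form; this text tells all that it offers.
- The arm moves only by the shell command python3 -m creep 'ROWS'. ROWS is JSON, a list that holds one entry, the list of rows, each a list of 7 numbers: the shift along the tool's x, y, z each as a share of 0.05 m, from -1 to 1, then the turn, a rotation vector about the tool's x, y, z each as a share of 4 degrees, from -1 to 1, then the gripper command: -1 is fully open, 1 is shut, values between are in proportion. In form: [[[x, y, z, ax, ay, az, hand], ...]]. A call has exactly 8 rows; each row shifts and turns the pose as measured when the row begins, along the tool's axes as they then stand; what a row does not reach is not made up. A row lasts 1/10 s, in which the tool goes at most 50 mm and 8.59 degrees, less where a joint would pass 70% of its speed; a pose out of reach is approached as far as the arm can. A call with a number of a shift or a turn outside -1 to 1 is refused whole. A call with a gripper value outside its range is refused whole. The fingers move at their own pace and stop on an object; the grip force is fixed at half the most. Time passes only in rows, so rows that do not move let the fingers close, or fill a call up. It gives the time, the measured TCP pose, the force and the opening at its end, in the units of the state.
- read_state(): the state, without advancing time (a new reading comes with each control period).
- grab_frame(name): name is "scene" or "top"; returns the picture (420x560x3 uint8, red, green, blue); there is no depth.
- camera_info(name): a dict with "intrinsics" (3x3 intrinsics, pixels), "distortion" ([k1, k2, p1, p2, k3] as OpenCV has them; the pictures are not rectified), "extrinsics" (4x4, takes a point from camera to world coordinates). Camera axes: x right, y up, looking along -z (the intrinsics and any distortion apply to the point x, -y, -z); pixel columns grow to the right and rows downward; lengths in m; the calibration is good to about 2 mm. A picture is of the moment at which its call begins. camera_info takes no time and is no camera call.
- sign_off(): hands the job in, once; it reports no verdict.
The state is a dict: "time": time; "qpos": joint angles; "qvel": joint speeds; "effort": joint torques, N m; "eef_pos": TCP position; "orientation": TCP orientation; "contact_force": force on the tool from outside, world axes, zero at the start; "torque": the same for the moment, N m; "width": opening from 0.0 (shut) to 1.0 (fully open).
Only numpy, scipy, OpenCV 4.12 (cv2) and the standard library are available. Lean on these libraries where they do the work, as an engineer would, in place of code of your own. Each camera call takes 0.05 s, during which the arm holds its last target. There are 200 camera calls.

## Working session

There is one attempt and no reset: what is moved stays moved. The work goes in short steps, Python scripts to look and compute and a shell command to move; the robot and the scene stay as the last step left them, time stands still between calls to the robot, and variables do not carry over. Pictures are saved under pics/ and viewed, about 12 in all and at most 16, crops included, and the job is handed in when it is done.

```bash
mkdir -p pics
cat > h.py <<'E'
import numpy as np, cv2, json
from bench import *
from scipy.spatial.transform import Rotation as R
def cam(n):
    c=camera_info(n); return np.array(c["intrinsics"],float),np.array(c["distortion"],float),np.array(c["extrinsics"],float)
def ray(n,px):
    K,D,E=cam(n)
    u=cv2.undistortPoints(np.array([[px]],float),K,D)[0,0]
    d=E[:3,:3]@np.array([u[0],-u[1],-1.]); return E[:3,3],d
def onz(n,px,z):
    o,d=ray(n,px); return o+d*(z-o[2])/d[2]
def proj(n,P):
    K,D,E=cam(n); p=(np.asarray(P,float).reshape(-1,3)-E[:3,3])@E[:3,:3]
    p=p*[1,-1,-1]
    return cv2.projectPoints(p.reshape(-1,1,3),np.zeros(3),np.zeros(3),K,D)[0].reshape(-1,2)
def tri(a,b):
    (o1,d1),(o2,d2)=ray("scene",a),ray("top",b)
    A=np.stack([d1,-d2],1); t=np.linalg.lstsq(A,o2-o1,rcond=None)[0]
    p,q=o1+d1*t[0],o2+d2*t[1]; return (p+q)/2,np.linalg.norm(p-q)
def snap(n,f):
    im=grab_frame(n); cv2.imwrite(f"pics/{f}.png",im[:,:,::-1]); return im
def tool():
    s=read_state(); q=np.array(s["orientation"]); return s,R.from_quat(q[[1,2,3,0]])
def go(P,rz=None):
    "needed shift in tool units (0.05 m) to world P"
    s,r=tool(); d=np.array(P)-s["eef_pos"]; return np.round(r.inv().apply(d)/0.05,2)
E
cat > l.py <<'E'
from h import *
s,r=tool(); print(s); print(r.as_matrix().round(3))
for n in("scene","top"):
    snap(n,n+"0"); print(n,[x.round(3).tolist() for x in cam(n)])
a=cv2.imread("pics/scene0.png");b=cv2.imread("pics/top0.png")
E
python3 l.py
```

```text
{'time': 0.0, 'qpos': array([-1.13361445,  0.33286812, -0.06470411,  1.4609309 ,  0.02161006,
        1.34990577, -0.08852259]), 'qvel': array([-0.00061684, -0.00113908, -0.0007633 ,  0.00019934, -0.00070382,
       -0.00044673, -0.0005119 ]), 'effort': array([-6.36541099e-04, -6.23258829e+01,  2.39835971e-02, -3.89886153e+01,
       -6.14388823e-02,  4.00896370e-02,  1.93971769e-04]), 'eef_pos': array([0.27718061, 0.55974493, 0.22176127]), 'orientation': array([-0.60049433,  0.60106636,  0.37250017, -0.37332213]), 'contact_force': array([-0.23793058,  0.16683585, -0.38744193]), 'torque': array([-0.01801664, -0.02050041, -0.01404203]), 'width': 0.9974092177366317}
[[ 0.444 -0.001 -0.896]
 [ 0.896 -0.001  0.444]
 [-0.001 -1.    -0.   ]]
scene [[[406.565, 0.0, 280.39], [0.0, 406.565, 209.385], [0.0, 0.0, 1.0]], [-0.061, 0.0, 0.0, 0.0, 0.0], [[0.436, 0.644, -0.629, -0.199], [-0.9, 0.299, -0.317, -0.565], [-0.016, 0.705, 0.709, 0.927], [0.0, 0.0, 0.0, 1.0]]]
top [[[491.255, 0.0, 283.712], [0.0, 491.255, 207.617], [0.0, 0.0, 1.0]], [0.04, 0.0, 0.0, 0.0, 0.0], [[-0.002, 0.989, -0.148, 0.343], [-1.0, 0.0, 0.014, -0.167], [0.014, 0.148, 0.989, 1.583], [0.0, 0.0, 0.0, 1.0]]]
```

View pics/scene0.png

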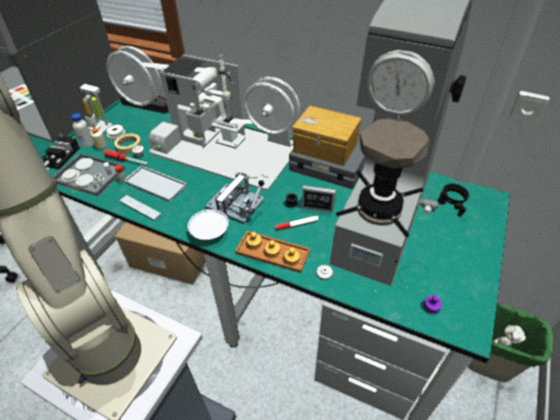

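View pics/top0.png

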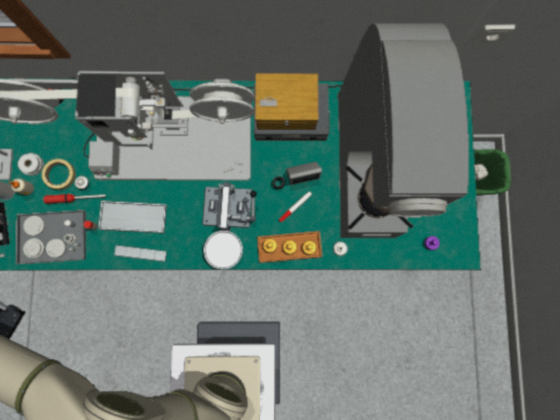

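```bash
cat > m.py <<'E'
from h import *
a=cv2.imread("pics/scene0.png");b=cv2.imread("pics/top0.png")
c1=cv2.resize(a[165:285,110:330],None,fx=3.6,fy=3.6*.83,interpolation=cv2.INTER_CUBIC)
c2=cv2.resize(b[175:275,90:330],(792,300),interpolation=cv2.INTER_CUBIC)
c1=cv2.resize(a[165:275,115:335],(600,300),interpolation=cv2.INTER_CUBIC)
o=np.zeros((600,792,3),np.uint8);o[:300]=c2;o[300:,:600]=c1
cv2.imwrite("pics/c0.png",o)
def blobs(n,im,lo,hi,amin):
    m=cv2.inRange(cv2.cvtColor(im,cv2.COLOR_BGR2HSV),lo,hi)
    k,l,st,ce=cv2.connectedComponentsWithStats(m)
    for i in range(1,k):
        if st[i,4]>amin: print(n,ce[i].round(1),st[i])
for n,im in(("scene",a),("top",b)):
    print("gold");blobs(n,im,(20,150,150),(32,255,255),15)
    print("orange");blobs(n,im,(8,120,60),(18,255,255),60)
    print("grey");blobs(n,im,(0,0,110),(180,60,255),150)
E
python3 m.py
```

```text
gold
scene [329.2 123.6] [ 294  107   66   34 1196]
scene [253.7 239.6] [247 233  14  13  65]
scene [271.6 247.4] [265 241  15  13  71]
scene [291.2 255.1] [285 248  14  14  80]
orange
scene [153.6  41.9] [ 107    0   77   64 1366]
scene [345.9 149.2] [333 133  25  32 163]
scene [272.9 252.5] [ 236  232   73   39 1082]
grey
scene [133.3  13.1] [  97    0   70   32 1688]
scene [421.1  16.7] [ 368    0  102   41 3014]
scene [137.9  76. ] [ 108   45   61   60 1558]
scene [243.9 134.3] [  149    49   214   191 14367]
scene [401.7  81.5] [ 370   49   64   65 2198]
scene [ 19.9 146.6] [   0   67   52  142 4568]
scene [490.3 130.7] [467  76  46 108 509]
scene [534.4  96.1] [519  90  32  14 241]
scene [391.9 136.3] [ 355  108   73   50 2036]
scene [ 97.5 130.8] [ 73 113  59  35 925]
scene [ 87.8 174. ] [  57  158   59   34 1231]
scene [368.2 173.1] [362 164  13  20 172]
scene [154.6 182.4] [ 119  166   67   35 1111]
scene [407.5 184.1] [396 176  27  17 313]
scene [354.8 194.6] [344 178  22  32 268]
scene [161.4 336.3] [    0   193   450   227 44982]
scene [412.9 208.1] [398 193  40  38 597]

[... 1123 characters left out ...]
p [100.7 154.6] [ 89 136  24  35 678]
top [483.4 145.1] [473 141  22   9 186]
top [  5.3 164. ] [  0 149  12  31 326]
top [ 29.9 162.9] [ 18 153  29  22 375]
top [355.4 184.9] [348 158  23  66 762]
top [233.7 206.1] [219 184  35  44 911]
top [209.7 206.4] [203 187  16  38 385]
top [514.9 307.3] [506 191  20 229 688]
top [286.5 333.1] [    0   194   515   226 66019]
top [423. 204.] [399 198  48  14 524]
top [131.9 216.5] [  98  201   68   32 1856]
top [ 51.1 237.1] [  21  213   62   51 2562]
top [380.4 224.6] [349 215  59  17 722]
top [340.  248.2] [334 242  14  14 152]
top [140.2 253. ] [114 246  53  15 517]
top [ 40.6 392.8] [   0  342  134   78 4433]
top [207.2 414.2] [197 406  28  14 234]
```

View pics/c0.png

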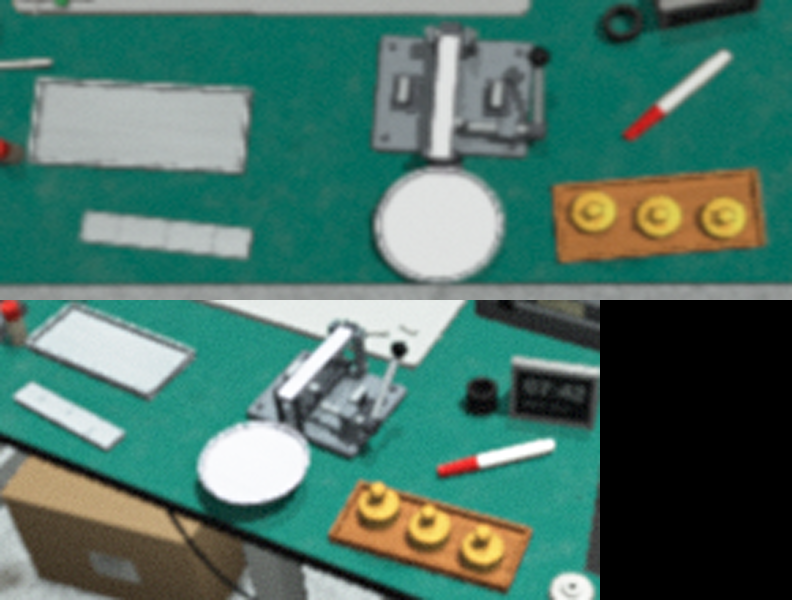

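```bash
cat > m2.py <<'E'
from h import *
a=cv2.imread("pics/scene0.png");b=cv2.imread("pics/top0.png")
hsv=cv2.cvtColor(b,cv2.COLOR_BGR2HSV)
g=cv2.inRange(hsv,(70,100,40),(95,255,255)); ng=255-g
cs,_=cv2.findContours(ng[:266],cv2.RETR_EXTERNAL,cv2.CHAIN_APPROX_NONE)
def rect(c,z):
    w=np.array([onz("top",p[0]+0.0,z)[:2] for p in c],np.float32)*1000
    (x,y),(u,v),an=cv2.minAreaRect(w); return round(x),round(y),round(u),round(v),round(an,1)
for c in cs:
    x,y,w,h=cv2.boundingRect(c)
    if 40<w<90 and h<90 and y>180: print((x,y,w,h),[ (z,rect(c,z)) for z in (.005,.010,.014)])
T=lambda x,y:(90+x/3.3,175+y/3.0)
S=lambda x,y:(115+x/2.727,165+(y-300)/2.727)
print("knob tri",tri(S(398,349),T(539,57)))
print("knob onz",onz("top",T(539,57),.097), "scene",onz("scene",S(398,349),.097))
print("supL",onz("top",T(402,92),.045),"supR",onz("top",T(496,95),.045))
print("beam ends",onz("top",T(449,37),.084),onz("top",T(440,157),.084))
print("pan",onz("top",T(438.5,223),.040))
m=cv2.inRange(hsv,(0,0,200),(180,40,255))[225:272,195:250]
ys,xs=np.nonzero(m); print("pan mask",xs.mean()+195,ys.mean()+225,np.ptp(xs),np.ptp(ys))
print("base", [onz("top",T(*p),.015).round(3) for p in((380,36),(536,44),(526,157),(373,150))])
for t,s in(((270.2,245.3),(253.7,239.6)),((289.9,246.7),(271.6,247.4)),((309.2,246.9),(291.2,255.1))):
    print("w",onz("top",t,.030),onz("scene",s,.035))
for t,s in (((594,209),(377,490)),((659,213),(428,512)),((725,214),(482,534))):
    print("wknob",tri(S(*s),T(*t)),onz("top",T(*t),.049))
E
python3 m2.py
```

```text
(114, 245, 53, 17) [(0.005, (433, 268, 165, 35, 82.7)), (0.01, (432, 267, 164, 35, 82.7)), (0.014, (432, 266, 164, 35, 82.7))]
(257, 231, 66, 32) [(0.005, (453, -207, 88, 207, 5.1)), (0.01, (453, -207, 87, 206, 5.1)), (0.014, (452, -206, 87, 206, 5.1))]
(43, 193, 63, 11) [(0.005, (612, 485, 30, 195, 3.8)), (0.01, (611, 483, 30, 194, 3.8)), (0.014, (610, 481, 30, 194, 3.8))]
(203, 182, 53, 84) [(0.005, (527, -10, 166, 271, 88.2)), (0.01, (527, -10, 166, 270, 88.2)), (0.014, (526, -10, 165, 269, 88.2))]
knob tri (array([ 0.60469292, -0.0951416 ,  0.10745558]), np.float64(9.609747881391642e-05))
knob onz [ 0.60657692 -0.0946759   0.097     ] scene [ 0.6149218  -0.08911048  0.097     ]
supL [0.57828976 0.03847362 0.045     ] supR [ 0.5751314  -0.05131996  0.045     ]
beam ends [ 0.62976309 -0.00955113  0.084     ] [ 0.50528336 -0.00316405  0.084     ]
pan [0.44092842 0.00187805 0.04      ]
pan mask 222.79247311827956 249.40967741935484 34 41
base [array([0.644, 0.065, 0.015]), array([ 0.635, -0.088,  0.015]), array([ 0.513, -0.079,  0.015]), array([0.52 , 0.069, 0.015])]
w [ 0.45406834 -0.14586698  0.03      ] [ 0.44892174 -0.14932666  0.035     ]
w [ 0.4496018  -0.20806858  0.03      ] [ 0.44488344 -0.20917281  0.035     ]
w [ 0.44893533 -0.26905121  0.03      ] [ 0.44327587 -0.27101408  0.035     ]
wknob (array([ 0.45475719, -0.14556212,  0.04865774]), np.float64(0.00018360822582883014)) [ 0.45467988 -0.14549133  0.049     ]
wknob (array([ 0.45077036, -0.20731272,  0.04806643]), np.float64(0.0008415468150170264)) [ 0.45047503 -0.20693467  0.049     ]
wknob (array([ 0.4496491 , -0.2696338 ,  0.04602742]), np.float64(0.00016003993071085434)) [ 0.44940063 -0.26936572  0.049     ]
```

```bash
python3 -m creep '[[[0,0,0,0,1,0,-1],[0,0,0,0,1,0,-1],[0,0,0,0,1,0,-1],[0,0,0,0,1,0,-1],[0,0,0,0,1,0,-1],[0,0,0,0,1,0,-1],[0,0,0,0,1,0,-1],[0,0,0,0,1,0,-1]]]'
python3 -m creep '[[[0,0,0,0,1,0,-1],[0,0,0,0,1,0,-1],[0,0,0,0,1,0,-1],[0,0,0,0,1,0,-1],[0,0,0,0,1,0,-1],[0,0,0,0,1,0,-1],[0,0,0,0,1,0,-1],[0,0,0,0,1,0,-1]]]'
cat >> h.py <<'E'
def rep(*Ps):
    s,r=tool(); M=r.as_matrix(); print("t",round(s["time"],1),"pos",s["eef_pos"].round(4),"head",np.degrees(np.arctan2(M[1,0],M[0,0])).round(2),"ytool",M[:,1].round(3),"F",s["contact_force"].round(1),"w",round(87*s["width"],1))
    for P in Ps: print("shift",go(P))
def turn(h):
    "rotvec (units of 4deg) to point straight down with heading h deg"
    s,r=tool(); c,q=np.cos(np.radians(h)),np.sin(np.radians(h))
    Rt=np.array([[c,0,-q],[q,0,c],[0,-1,0]]); print("turn",((r.inv()*R.from_matrix(Rt)).as_rotvec(degrees=True)/4).round(2))
# rig frame
YAW=np.radians(-3.2); SEAT=np.array([.5785,-.006])
def rig(x,y,z):
    c,q=np.cos(YAW),np.sin(YAW); return np.array([SEAT[0]+c*x-q*y,SEAT[1]+q*x+c*y,z])
E
python3 -c "
from h import *
rep([.4406,.3345,.12]);turn(-7.3)
T=lambda x,y:(90+x/3.3,175+y/3.0)
print([onz('top',T(*p),.014).round(3) for p in((37,80),(250,90),(243,172),(28,160))])"
```

```text
time: 0.9
eef_pos: [0.2764, 0.5578, 0.2177]
orientation: [-0.68, 0.685, 0.184, -0.188]
contact_force: [-0.1, 0.4, 0.2]
width: 1.0
time: 1.7
eef_pos: [0.2755, 0.5559, 0.2136]
orientation: [-0.701, 0.712, -0.02, 0.016]
contact_force: [-0.0, -0.3, -0.1]
width: 0.999
t 1.7 pos [0.2755 0.5559 0.2136] head -2.91 ytool [-0.006 -0.015 -1.   ] F [-0.  -0.3 -0.1] w 86.9
shift [ 3.53  1.92 -4.22]
turn [ 0.23  1.1  -0.07]
[array([0.596, 0.395, 0.014]), array([0.585, 0.19 , 0.014]), array([0.497, 0.194, 0.014]), array([0.51 , 0.399, 0.014])]
```

```bash
python3 -m creep '[[[0.55,0.2,-0.65,0.23,1,-0.07,-0.03],[0.6,0.2,-0.65,0,0.1,0,-0.03],[0.6,0.2,-0.65,0,0,0,-0.03],[0.6,0.2,-0.65,0,0,0,-0.03],[0.6,0.2,-0.65,0,0,0,-0.03],[0.5,0.2,-0.5,0,0,0,-0.03],[0,0,0,0,0,0,-0.03],[0,0,0,0,0,0,-0.03]]]'
python3 -c "
from h import *
rep([.4406,.3345,.10]);turn(-7.3)
snap('top','t1');b=cv2.imread('pics/t1.png')
m=cv2.inRange(cv2.cvtColor(b,cv2.COLOR_BGR2HSV),(70,100,40),(95,255,255))
cv2.imwrite('pics/t1c.png',cv2.resize(b[190:275,90:190],(700,595),interpolation=cv2.INTER_CUBIC))"
```

```text
time: 2.5
eef_pos: [0.4271, 0.3412, 0.148]
orientation: [-0.705, 0.706, -0.048, 0.045]
contact_force: [-0.3, 0.2, -0.4]
width: 0.521
t 2.5 pos [0.4271 0.3412 0.148 ] head -7.51 ytool [-0.004 -0.002 -1.   ] F [-0.3  0.2 -0.4] w 45.3
shift [ 0.29  0.96 -0.09]
turn [ 0.03 -0.05 -0.05]
```

```bash
python3 -m creep '[[[0.15,0.5,-0.05,0,0,0,-0.03],[0.1,0.5,-0.05,0,0,0,-0.03],[0.05,0.5,0,0,0,0,-0.03],[0,0.5,0,0,0,0,-0.03],[0,0.4,0,0,0,0,-0.03],[0,0,0,0,0,0,-0.03],[0,0,0,0,0,0,-0.03],[0,0,0,0,0,0,-0.03]]]'
python3 -c "
from h import *
rep([.4406,.3345,.003]);turn(-7.3)"
```

```text
time: 3.35
eef_pos: [0.4368, 0.3453, 0.027]
orientation: [0.707, -0.705, 0.042, -0.04]
contact_force: [-0.3, -0.5, 0.0]
width: 0.515
t 3.4 pos [0.4368 0.3453 0.027 ] head -6.63 ytool [-0.002  0.004 -1.   ] F [-0.3 -0.5  0. ] w 44.8
shift [ 0.1   0.48 -0.21]
turn [-0.05  0.17 -0.04]
```

View pics/t1c.png

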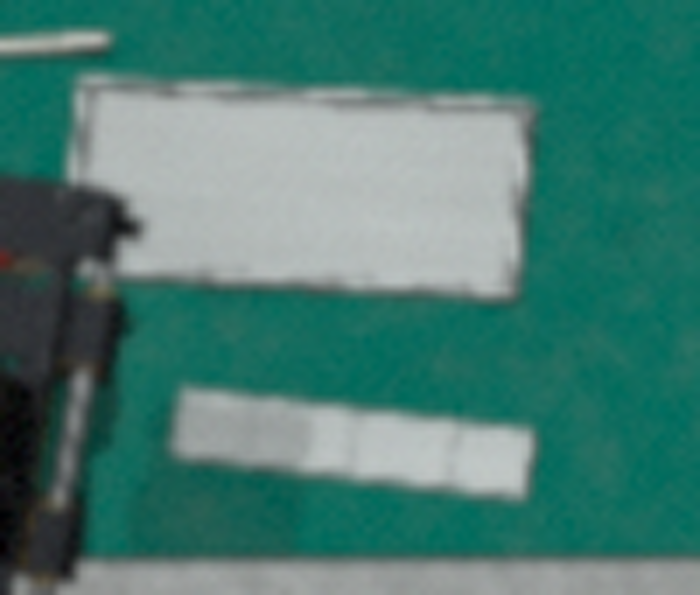

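```bash
python3 -c "
from h import *
T=lambda x,y:(90+x/7,190+y/7)
P=np.array([onz('top',T(*p),.010) for p in((178,390),(535,428),(528,500),(170,460))])
print(P.round(4),P.mean(0)); u=(P[0]+P[3]-P[1]-P[2])/2; L=np.linalg.norm(u);u/=L;print(L,np.linalg.norm(P[0]-P[3]),u,np.degrees(np.arctan2(-u[0],u[1])))
g=P.mean(0)+.068*u; g[2]=.003;print('mid line',onz('top',T(352,443),.01)); print(g);rep(g)
Q=np.array([onz('top',T(*p),.014) for p in((78,75),(536,102),(518,300))]);Q=np.vstack([Q,Q[0]+Q[2]-Q[1]]);print('tray',Q.round(4),(Q[0]+Q[2])/2)
"
```

```text
[[0.4551 0.3446 0.01  ]
 [0.4375 0.1837 0.01  ]
 [0.405  0.1857 0.01  ]
 [0.4236 0.3465 0.01  ]] [0.4302904  0.26512649 0.01      ]
0.1618282820373034 0.031611571163546376 [0.11176355 0.99373483 0.        ] -6.416986336871898
mid line [0.4309355  0.26562413 0.01      ]
[0.43789032 0.33270046 0.003     ]
t 3.4 pos [0.4368 0.3453 0.027 ] head -6.63 ytool [-0.002  0.004 -1.   ] F [-0.3 -0.5  0. ] w 44.8
shift [ 0.05  0.48 -0.25]
tray [[0.5989 0.3954 0.014 ]
 [0.5865 0.1875 0.014 ]
 [0.4954 0.1925 0.014 ]
 [0.5077 0.4005 0.014 ]] [0.54712921 0.29396403 0.014     ]
```

```bash
python3 -m creep '[[[0.05,0.1,-0.22,0,0,0,-0.03],[0,0.1,-0.04,0,0,0,-0.03],[0,0.12,0,0,0,0,-0.03],[0,0.1,0,0,0,0,-0.03],[0,0.06,0,0,0,0,-0.03],[0,0,0,0,0,0,-0.03],[0,0,0,0,0,0,-0.03],[0,0,0,0,0,0,-0.03]]]'
python3 -c "
from h import *
rep([.4379,.3327,.003]);turn(-6.4)"
```

```text
time: 4.15
eef_pos: [0.4391, 0.3325, 0.0037]
orientation: [0.708, -0.703, 0.041, -0.041]
contact_force: [0.1, 0.8, -0.5]
width: 0.509
t 4.2 pos [0.4391 0.3325 0.0037] head -6.63 ytool [ 0.001  0.007 -1.   ] F [ 0.1  0.8 -0.5] w 44.3
shift [-0.02  0.01  0.  ]
turn [-0.1  -0.06 -0.  ]
```

Good. Close, then lift a little.

```bash
python3 -m creep '[[[-0.02,0.02,0,-0.1,0,0,1],[0,0,0,0,0,0,1],[0,0,0,0,0,0,1],[0,0,0,0,0,0,1],[0,0,0,0,0,0,1],[0,0,0,0,0,0,1],[0,0,0,0,0,0,1],[0,0,0,0,0,0,1]]]'
python3 -c "
from h import *
rep()"
python3 -m creep '[[[0,-0.2,0,0,0,0,1],[0,-0.3,0,0,0,0,1],[0,-0.4,0,0,0,0,1],[0,-0.4,0,0,0,0,1],[0,-0.4,0,0,0,0,1],[0,-0.3,0,0,0,0,1],[0,0,0,0,0,0,1],[0,0,0,0,0,0,1]]]'
python3 -c "
from h import *
rep()
snap('scene','s2');snap('top','t2')
a=cv2.imread('pics/s2.png')[150:270,80:280];b=cv2.imread('pics/t2.png')[185:285,60:260]
cv2.imwrite('pics/c2.png',np.vstack([cv2.resize(a,(600,330)),cv2.resize(b,(600,270))]))"
```

```text
time: 4.95
eef_pos: [0.4381, 0.333, 0.003]
orientation: [0.706, -0.706, 0.041, -0.041]
contact_force: [0.5, 0.6, 0.5]
width: 0.338
t 5.0 pos [0.4381 0.333  0.003 ] head -6.61 ytool [ 0.  0. -1.] F [0.5 0.6 0.5] w 29.4
time: 5.75
eef_pos: [0.4373, 0.3321, 0.1095]
orientation: [-0.706, 0.706, -0.041, 0.041]
contact_force: [-0.5, -0.4, -1.7]
width: 0.34
t 5.8 pos [0.4373 0.3321 0.1095] head -6.66 ytool [-0.001 -0.    -1.   ] F [-0.5 -0.4 -1.7] w 29.6
```

View pics/c2.png

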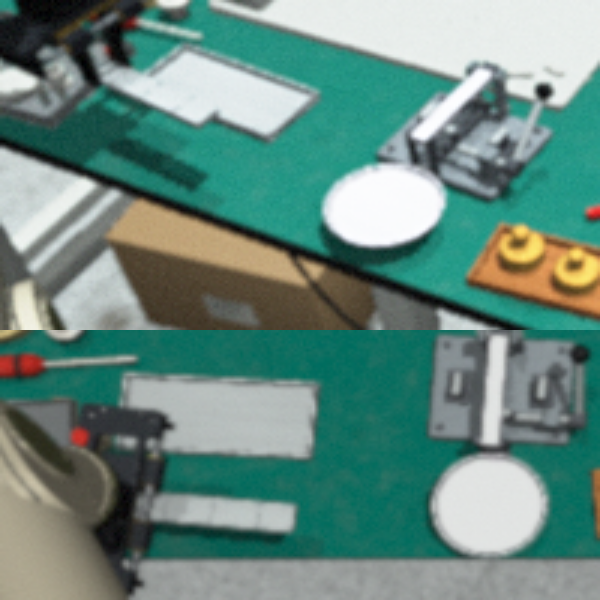

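```bash
python3 -c "
from h import *
print('tip tri',tri((80+210/3,150+119/2.75),(60+296/3,185+(518-330)/2.7)))
S=lambda x,y:(115+x/2.727,165+(y-300)/2.727)
print('pan scene',onz('scene',S(254,463),.040), tri(S(254,463),(222.9,249.4)))
e=cv2.imread('pics/scene0.png')[180:230,185:275];f=cv2.imread('pics/top0.png')[178:230,198:262]
cv2.imwrite('pics/c3.png',np.hstack([cv2.resize(e,(400,520),interpolation=3) if 0 else cv2.resize(e,(400,222),interpolation=2),cv2.resize(f,(273,222),interpolation=2)]) if 0 else np.vstack([cv2.resize(e,(540,300),interpolation=2),cv2.copyMakeBorder(cv2.resize(f,(369,300),interpolation=2),0,0,0,171,0)]))
"
```

```text
tip tri (array([0.42134472, 0.18347914, 0.11099962]), np.float64(0.0006236209980506987))
pan scene [ 0.43861872 -0.00070572  0.04      ] (array([0.44116197, 0.0019714 , 0.03619858]), np.float64(0.0006425513820526086))
```

View pics/c3.png

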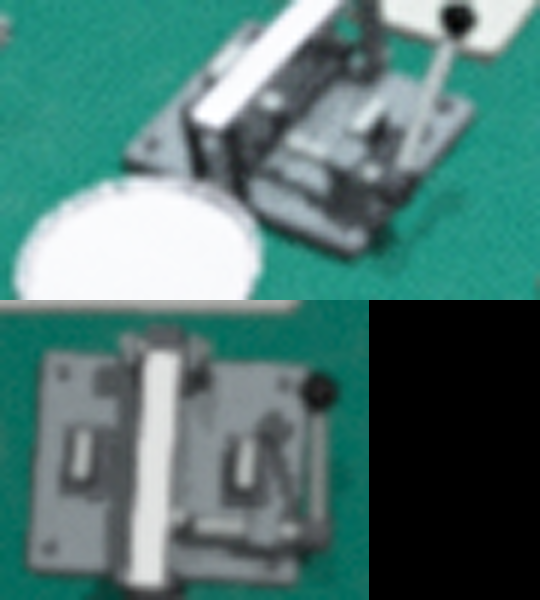

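```bash
sed -i 's/^YAW=.*/YAW=np.radians(-3.1); SEAT=np.array([.5785,-.0065])/' h.py; python3 -c "
from h import *
P=rig(0,.253,.053);print(P);rep(P);turn(-3.1)"
```

```text
[0.59218194 0.24612978 0.053     ]
t 5.8 pos [0.4372 0.3319 0.109 ] head -6.66 ytool [-0.001 -0.001 -1.   ] F [-0.8  0.5 -1.8] w 29.5
shift [ 3.28  1.12 -1.34]
turn [ 0.02 -0.89 -0.02]
```

```bash
python3 -m creep '[[[0.3,0,-0.1,0,-0.3,0,1],[0.5,0,-0.2,0,-0.3,0,1],[0.6,0.1,-0.2,0,-0.2,0,1],[0.6,0.2,-0.2,0,-0.1,0,1],[0.6,0.2,-0.2,0,0,0,1],[0.5,0.2,-0.2,0,0,0,1],[0.3,0.2,-0.1,0,0,0,1],[0,0,0,0,0,0,1]]]'
python3 -c "
from h import *
rep(rig(0,.253,.053),rig(0,.0683,.053));turn(-3.1)"
```

```text
time: 6.65
eef_pos: [0.6034, 0.2566, 0.0523]
orientation: [-0.704, 0.71, -0.021, 0.012]
contact_force: [-0.3, -0.5, -1.9]
width: 0.341
t 6.7 pos [0.6034 0.2566 0.0523] head -2.67 ytool [-0.012 -0.008 -1.   ] F [-0.3 -0.5 -1.9] w 29.7
shift [-0.21 -0.01 -0.22]
shift [-0.24  0.02 -3.91]
turn [ 0.13  0.11 -0.17]
```

```bash
python3 -m creep '[[[-0.1,0,-0.1,0.13,0.1,-0.17,1],[-0.1,0,-0.1,0,0,0,1],[0,0,0,0,0,0,1],[0,0,0,0,0,0,1],[0,0,0,0,0,0,1],[0,0,0,0,0,0,1],[0,0,0,0,0,0,1],[0,0,0,0,0,0,1]]]'
python3 -c "
from h import *
rep(rig(0,.253,.053),rig(0,.0683,.053));turn(-3.1)
snap('scene','s4');snap('top','t4')
a=cv2.imread('pics/s4.png')[160:240,100:300];b=cv2.imread('pics/t4.png')[165:265,90:290]
cv2.imwrite('pics/c4.png',np.vstack([cv2.resize(a,(700,280),interpolation=2),cv2.resize(b,(700,320),interpolation=2)]))"
```

```text
time: 7.45
eef_pos: [0.5894, 0.2495, 0.051]
orientation: [-0.707, 0.707, -0.019, 0.016]
contact_force: [-0.6, 0.9, -1.8]
width: 0.341
t 7.5 pos [0.5894 0.2495 0.051 ] head -2.87 ytool [-0.004 -0.    -1.   ] F [-0.6  0.9 -1.8] w 29.6
shift [ 0.06 -0.04 -0.06]
shift [ 0.04 -0.04 -3.76]
turn [ 0.01  0.06 -0.06]
```

View pics/c4.png

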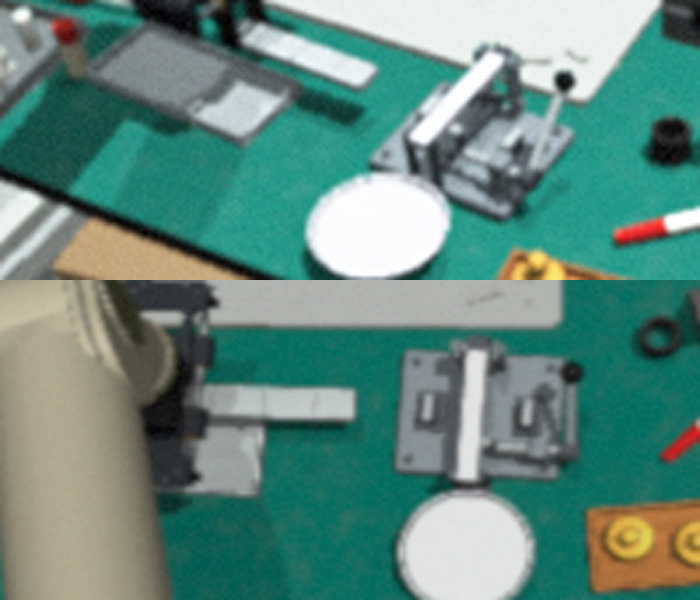

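```bash
python3 -c "
from h import *
p=(90+356/3.5,165+(405-280)/3.2)
print(onz('top',p,.060), tri((100+365/3.5,160+76/3.5),p))
U=lambda x,y:(90+x/3.5,165+(y-280)/3.2)
print('sup',onz('top',U(428,408.5),.046),onz('top',U(525,412),.046))
print('expect tip px',proj('top',[.5820,.1017,.058]))
"
```

```text
[0.58103372 0.09914271 0.06      ] (array([0.57982221, 0.10033114, 0.06093609]), np.float64(0.0034391400174892486))
sup [0.57976676 0.03690241 0.046     ] [ 0.57631106 -0.05042435  0.046     ]
expect tip px [[191.01006704 203.85584435]]
```

```bash
python3 -m creep '[[[0.05,-0.04,-0.15,0,0.05,-0.06,1],[0,0,-0.3,0,0,0,1],[0,0,-0.3,0,0,0,1],[0,0,-0.3,0,0,0,1],[0,0,-0.3,0,0,0,1],[0,0,-0.2,0,0,0,1],[0,0,0,0,0,0,1],[0,0,0,0,0,0,1]]]'
python3 -c "
from h import *
rep(rig(0,.0695,.053));turn(-3.1)"
```

```text
time: 8.35
eef_pos: [0.5877, 0.1614, 0.0534]
orientation: [-0.706, 0.707, -0.021, 0.021]
contact_force: [0.1, -0.9, -2.1]
width: 0.338
t 8.3 pos [0.5877 0.1614 0.0534] head -3.35 ytool [ 0.    -0.001 -1.   ] F [ 0.1 -0.9 -2.1] w 29.4
shift [ 0.01  0.01 -1.97]
turn [ 0.02 -0.06  0.01]
```

```bash
python3 -m creep '[[[0.01,0,-0.15,0,-0.06,0,1],[0,0,-0.3,0,0,0,1],[0,0,-0.3,0,0,0,1],[0,0,-0.3,0,0,0,1],[0,0,-0.3,0,0,0,1],[0,0,-0.3,0,0,0,1],[0,0,-0.15,0,0,0,1],[0,0,0,0,0,0,1]]]'
python3 -c "
from h import *
rep(rig(0,.0695,.053));turn(-3.1)"
```

```text
time: 9.15
eef_pos: [0.5828, 0.0633, 0.0534]
orientation: [-0.706, 0.707, -0.019, 0.019]
contact_force: [-1.0, 0.1, -2.5]
width: 0.345
t 9.2 pos [0.5828 0.0633 0.0534] head -3.08 ytool [ 0.    -0.002 -1.   ] F [-1.   0.1 -2.5] w 30.0
shift [-0.01  0.01 -0.01]
turn [0.02 0.   0.01]
```

```bash
python3 -m creep '[[[0,0.03,0,0,0,0,1],[0,0.03,0,0,0,0,1],[0,0.03,0,0,0,0,1],[0,0.02,0,0,0,0,1],[0,0,0,0,0,0,1],[0,0,0,0,0,0,1],[0,0,0,0,0,0,1],[0,0,0,0,0,0,1]]]'
python3 -c "
from h import *
rep(rig(0,.0695,.048));turn(-3.1)
snap('scene','s5');snap('top','t5')
a=cv2.imread('pics/s5.png')[160:230,180:280];b=cv2.imread('pics/t5.png')[175:235,180:270]
cv2.imwrite('pics/c5.png',np.hstack([cv2.resize(a,(400,400),interpolation=2)*1,cv2.resize(b,(400,400),interpolation=2)]) if 0 else np.vstack([cv2.resize(a,(400,280),interpolation=2),cv2.resize(b,(400,267),interpolation=2)]) if 0 else np.hstack([cv2.resize(a,(400,320),interpolation=2),cv2.resize(b,(400,320),interpolation=2)]))"
```

```text
time: 9.95
eef_pos: [0.5832, 0.0655, 0.048]
orientation: [-0.706, 0.707, -0.018, 0.018]
contact_force: [-0.1, -0.6, -0.2]
width: 0.337
t 9.9 pos [0.5832 0.0655 0.048 ] head -2.91 ytool [ 0.001 -0.001 -1.   ] F [-0.1 -0.6 -0.2] w 29.3
shift [-0.02 -0.   -0.05]
turn [0.02 0.05 0.01]
```

View pics/c5.png

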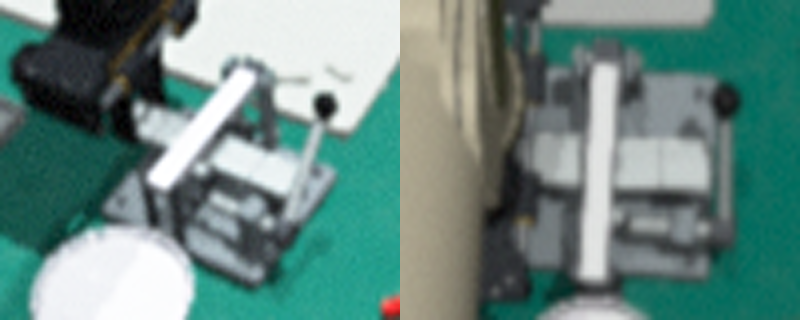

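```bash
python3 -c "
from h import *
U=lambda x,y:(180+(x-400)/4.444,175+y/5.333)
for p in((660,163),(709,163),(540,158)): print(U(*p),onz('top',U(*p),.055))
print(rig(0,-.045,.055),rig(0,-.08,.055))
b=cv2.imread('pics/t5.png'); 
g=cv2.cvtColor(b,cv2.COLOR_BGR2GRAY); print(g[203:209,228:256])
for x in (226,232,236,244): print(x,g[190:222,x])
"
```

```text
(238.5058505850585, 205.56441027564222) [ 0.57711892 -0.04639521  0.055     ]
(249.53195319531955, 205.56441027564222) [ 0.57713377 -0.08098104  0.055     ]
(211.50315031503152, 204.62685167822988) [0.58005773 0.03819022 0.055     ]
[ 0.57606645 -0.05143415  0.055     ] [ 0.57417369 -0.08638293  0.055     ]
[[156 173 190 197 196 199 198 198 196 193 182 191 196 195 196 197 195 198
  198 189 157 121 101  97 121 126 104  87]
 [148 165 186 196 197 198 197 200 201 196 186 191 197 196 199 199 200 198
  200 196 177 137 103  95 120 128 105  86]
 [150 165 187 201 199 200 200 202 200 198 188 196 200 201 201 202 204 201
  202 200 186 147 103  98 119 124 103  80]
 [151 170 191 200 201 201 201 202 202 198 190 196 203 205 204 203 205 205
  202 203 193 149 106 100 122 125  98  76]
 [162 184 197 200 201 202 202 202 204 200 189 195 203 203 203 204 203 203
  203 204 194 156 108  97 122 124  99  75]
 [170 189 199 203 199 203 202 202 200 197 187 192 200 201 202 201 203 203
  203 202 192 151 100  93 120 124  98  74]]
226 [224 223 225 226 225 225 225 224 225 224 226 225 224 221 219 218 217 218
 217 215 214 213 213 214 213 215 207 195 183 177 172 166]
232 [ 62  46  51  73 107 119 122 124 128 134 150 186 196 196 197 199 201 201
 199 189 125  73  76 108 116 118 136 136 101  75  80 111]
236 [142 139 139 142 141 139 139 139 146 140 155 189 198 196 201 200 202 204
 200 187 123  65  60  85 107 126 154 154 121  81  77 102]
244 [145 144 144 143 142 145 137 115  96  88 109 160 189 195 200 204 205 203
 203 186 133  76  53  82 125 142 141 142 140 136 105  65]
```

```bash
python3 -c "
from h import *
g=lambda n:cv2.cvtColor(cv2.imread(f'pics/{n}.png'),cv2.COLOR_BGR2GRAY).astype(int)
t0,t4,t5=g('top0'),g('t4'),g('t5')
print('t4 tip',t4[201:207,184:198].mean(0).round())
print('supL t0',t0[204:208,205:220].mean(0).round()); print('supR',t0[204:208,233:248].mean(0).round())
print('beam t0',t0[204:208,215:236].mean(0).round())
print('beam t5',t5[200:202,215:236].mean(0).round())
print('supL col',t0[196:216,211:213].mean(1).round(),'supR col',t0[196:216,240:242].mean(1).round())
for c,z in((238.1,.055),(249.0,.055),(240.5,.046),(211.9,.046)): print(c,onz('top',(c,205.6),z)[1].round(4))
"
```

```text
t4 tip [197. 197. 197. 198. 198. 197. 182. 126.  88.  81.  83.  85.  87.  89.]
supL t0 [133. 138. 137. 119.  92. 110. 157. 164. 123.  79.  82.  88.  82.  79.
  82.]
supR [142. 142. 135. 107.  76.  80. 134. 171. 156. 106.  88.  90.  83.  86.
 105.]
beam t0 [ 82.  88.  82.  79.  82.  83. 122. 196. 222. 224. 224. 216. 174. 126.
 118. 124. 137. 141. 142. 142. 135.]
beam t5 [146. 150. 164. 166. 158. 137. 128. 166. 212. 224. 226. 226. 212. 160.
 142. 156. 166. 168. 164. 159. 164.]
supL col [142. 138. 134. 120. 123. 144. 154. 158. 160. 162. 163. 158. 129.  82.
  74.  91. 120. 135. 140. 142.] supR col [142. 144. 144. 141. 133. 124. 138. 154. 162. 164. 164. 162. 160. 148.
 102.  68.  70.  76. 105. 116.]
238.1 -0.0451
249.0 -0.0793
240.5 -0.052
211.9 0.0381
```

```bash
python3 -m creep '[[[-0.01,-0.06,0,0,0,0,1],[0,-0.04,-0.02,0,0.05,0,1],[0,0,-0.06,0,0,0,1],[0,0,-0.04,0,0,0,1],[0,0,0,0,0,0,1],[0,0.04,0,0,0,0,1],[0,0.05,0,0,0,0,1],[0,0.01,0,0,0,0,1]]]'
cat > e.py <<'E'
from h import *
import sys
rep(rig(0,.0635,.048));turn(-3.1)
b=snap('top',sys.argv[1]); g=cv2.cvtColor(b,cv2.COLOR_RGB2GRAY).astype(float)
p=g[203:208,244:256].mean(0); i=np.argmax(p<155); e=244+i-1+(p[i-1]-155)/(p[i-1]-p[i])
print('end',e,onz('top',(e,205.5),.055)[1]); l=g[203:208,234:244].mean(0).round();print('line',l)
for x in(234,244):
    c=g[190:222,x]; up=np.argmax(c[8:]>165)+198; print(x,g[198:213,x].round())
E
python3 e.py t6
```

```text
time: 10.85
eef_pos: [0.5823, 0.0599, 0.0479]
orientation: [-0.707, 0.707, -0.019, 0.019]
contact_force: [-1.7, 0.4, 4.4]
width: 0.337
t 10.8 pos [0.5823 0.0599 0.0479] head -3.09 ytool [ 0.001 -0.    -1.   ] F [-1.7  0.4  4.4] w 29.4
shift [-0.   -0.   -0.06]
turn [0.   0.   0.01]
end 248.9271523178808 -0.07908123029133997
line [198. 199. 199. 200. 199. 195. 184. 193. 197. 200.]
234 [125. 126. 142. 173. 191. 194. 199. 199. 200. 200. 201. 186. 138.  86.
  79.]
244 [ 97.  87.  87. 119. 177. 195. 197. 200. 202. 203. 202. 202. 191. 125.
  65.]
```

```bash
python3 -m creep '[[[0,-0.01,0,0,0,0,1],[0,0,0,0,0,0,0.1],[0,0,0,0,0,0,0],[0,0,0,0,0,0,0],[0,0,0,0,0,0,0],[0,0,0,0,0,0,0],[0,0,0,0,0,0,0],[0,0,0,0,0,0,0]]]'
cat > f.py <<'E'
from h import *
import sys
rep()
b=snap('top',sys.argv[1]); g=cv2.GaussianBlur(cv2.cvtColor(b,cv2.COLOR_RGB2GRAY).astype(np.float32),(1,5),0)
def fit(cs):
    P=[]
    for x in cs:
        d=np.diff(g[194:216,x]); 
        def sub(d,i): 
            a,b_,c=d[i-1:i+2]; return i+.5*(a-c)/(a-2*b_+c)
        i,j=np.argmax(d[:12]),12+np.argmin(d[12:]); P.append((x,194.5+sub(d,i),194.5+sub(d,j)))
    P=np.array(P); 
    for k in(1,2):
        q=np.polyfit(P[:,0],P[:,k],1); print('edge',k,'slope deg',np.degrees(np.arctan(q[0])).round(2),'at 240',np.polyval(q,240).round(2),'res',np.abs(P[:,k]-np.polyval(q,P[:,0])).max().round(2),
          'world', np.round(onz('top',(240,np.polyval(q,240)),.055),4))
fit(range(231,247))
print(g[203:208,234:256].mean(0).round())
E
python3 f.py t7
```

```text
time: 11.7
eef_pos: [0.5827, 0.06, 0.0487]
orientation: [-0.707, 0.707, -0.018, 0.02]
contact_force: [0.5, 0.4, -0.2]
width: 0.5
t 11.7 pos [0.5827 0.06   0.0487] head -3.08 ytool [ 0.002 -0.    -1.   ] F [ 0.5  0.4 -0.2] w 43.5
edge 1 slope deg 4.8 at 240 201.13 res 0.38 world [ 0.5912 -0.0509  0.055 ]
edge 2 slope deg 4.41 at 240 210.38 res 0.14 world [ 0.5618 -0.0513  0.055 ]
[198. 198. 198. 199. 199. 195. 187. 192. 196. 197. 198. 199. 198. 195.
 182. 154. 125. 108. 122. 127. 102.  80.]
```

```bash
python3 -c "
from h import *
g=cv2.cvtColor(cv2.imread('pics/top0.png'),cv2.COLOR_BGR2GRAY).astype(np.float32)
P=[]
for r in range(188,222):
    s=g[r,216:234]; i=np.argmax(s>150); j=len(s)-1-np.argmax(s[::-1]>160)
    a=216+i-1+(150-s[i-1])/(s[i]-s[i-1]); b=216+j+(s[j]-160)/(s[j]-s[j+1]); P.append(onz('top',((a+b)/2,r),.084)[:2])
P=np.array(P); q=np.polyfit(P[:,0],P[:,1],1);print('beam yaw',np.degrees(np.arctan(q[0])),'y at .5785',np.polyval(q,.5785),np.abs(P[:,1]-np.polyval(q,P[:,0])).max())
# base plate front edge rows (dark grey to green) and back edge
hsv=cv2.cvtColor(cv2.imread('pics/top0.png'),cv2.COLOR_BGR2HSV); m=(hsv[:,:,1]<110).astype(np.uint8)
F=[];B=[]
for c in list(range(205,218))+list(range(232,246)):
    col=np.nonzero(m[183:230,c])[0]
    F.append(onz('top',(c,183+col.max()+.5),.010)[:2]); B.append(onz('top',(c,183+col.min()-.5),.015)[:2])
for n,X in(('front',F),('back',B)):
    X=np.array(X); q=np.polyfit(X[:,1],X[:,0],1); r=np.abs(X[:,0]-np.polyval(q,X[:,1]));k=r<.004;q=np.polyfit(X[k,1],X[k,0],1);print(n,-np.degrees(np.arctan(q[0])),k.sum(),np.polyval(q,-.006))
"
```

```text
beam yaw -3.0469389651961496 y at .5785 -0.005658043486845111 0.001769544030509003
front -2.8161252204082587 27 0.516600696658801
back -2.9263327948266227 23 0.6430869503431741
```

```bash
python3 -m creep '[[[0,-0.2,0,0,0,0,-0.03],[0,-0.4,0,0,0,0,-0.03],[0,-0.5,0,0,0,0,-0.03],[0,-0.4,0.5,0,0,0,-0.03],[0,-0.2,0.8,0,0,0,-0.03],[0,0,0.8,0,0,0,-0.03],[0,0,0.8,0,0,0,-0.03],[0,0,0.2,0,0,0,-0.03]]]'
cat >> f.py <<'E'
print('left'); fit(range(204,219)); print(g[203:207,196:222].mean(0).round())
E
python3 f.py t8
```

```text
time: 12.55
eef_pos: [0.5928, 0.2165, 0.1435]
orientation: [0.707, -0.706, 0.02, -0.024]
contact_force: [-0.2, 0.2, 0.0]
width: 0.516
t 12.6 pos [0.5928 0.2165 0.1435] head -3.52 ytool [ 0.006  0.001 -1.   ] F [-0.2  0.2  0. ] w 44.9
edge 1 slope deg 4.88 at 240 201.12 res 0.28 world [ 0.5913 -0.0509  0.055 ]
edge 2 slope deg 4.5 at 240 210.38 res 0.16 world [ 0.5618 -0.0513  0.055 ]
[199. 200. 199. 200. 200. 196. 187. 193. 197. 198. 199. 200. 199. 196.
 182. 155. 125. 108. 121. 127. 102.  81.]
left
edge 1 slope deg 5.73 at 240 203.1 res 0.39 world [ 0.585 -0.051  0.055]
edge 2 slope deg 5.02 at 240 211.79 res 0.13 world [ 0.5574 -0.0513  0.055 ]
[ 87.  83.  70.  68. 109. 170. 189. 191. 192. 192. 192. 193. 192. 192.
 188. 178. 186. 192. 194. 194. 194. 194. 194. 183. 145. 141.]
```

```bash
sed -i 's/^YAW=.*/YAW=np.radians(-3.0); SEAT=np.array([.579,-.006])/' h.py
python3 -m creep '[[[-0.3,-0.05,-0.5,0,0,0,0.1],[-0.4,-0.05,-0.9,0,0,0,0.1],[-0.4,-0.05,-0.9,0,0,0,0.1],[-0.4,0,-0.9,0,0,0,0.1],[-0.4,0,-0.9,0,0,0,0.1],[-0.4,0,-0.9,0,0,0,0.1],[-0.4,0,-0.9,0,0,0,0.1],[-0.1,0,-0.5,0,0,0,0.1]]]'
python3 -c "
from h import *
rep([.4545,-.1455,.10]);turn(-3.0)"
```

```text
time: 13.4
eef_pos: [0.4298, -0.1016, 0.1513]
orientation: [0.708, -0.706, 0.019, -0.025]
contact_force: [1.1, -0.3, 1.2]
width: 0.449
t 13.4 pos [ 0.4298 -0.1016  0.1513] head -3.63 ytool [ 0.009  0.003 -1.   ] F [ 1.1 -0.3  1.2] w 39.1
shift [ 0.54  1.03 -0.85]
turn [-0.04 -0.16  0.12]
```

```bash
python3 -m creep '[[[0.25,0.2,-0.45,0,-0.16,0.12,0.1],[0.25,0.3,-0.35,0,0,0,0.1],[0.05,0.3,0,0,0,0,0.1],[0,0.25,0,0,0,0,0.1],[0,0,0,0,0,0,0.1],[0,0,0,0,0,0,0.1],[0,0,0,0,0,0,0.1],[0,0,0,0,0,0,0.1]]]'
python3 -c "
from h import *
rep([.4545,-.1455,.03]);turn(-3.0)"
```

```text
time: 14.2
eef_pos: [0.4508, -0.1546, 0.1012]
orientation: [0.709, -0.705, 0.022, -0.026]
contact_force: [-0.7, -0.2, -0.7]
width: 0.449
t 14.2 pos [ 0.4508 -0.1546  0.1012] head -3.85 ytool [ 0.006  0.005 -1.   ] F [-0.7 -0.2 -0.7] w 39.0
shift [0.05 1.42 0.18]
turn [-0.08 -0.21  0.08]
```

```bash
python3 -m creep '[[[0.06,0.1,0.17,0,-0.2,0.08,0.1],[0,0.3,0.0,0,0,0,0.1],[0,0.3,0,0,0,0,0.1],[0,0.3,0,0,0,0,0.1],[0,0.2,0,0,0,0,0.1],[0,0,0,0,0,0,0.1],[0,0,0,0,0,0,0.1],[0,0,0,0,0,0,0.1]]]'
python3 -c "
from h import *
rep([.4545,-.1455,.03]);turn(-3.0)"
```

```text
time: 15.0
eef_pos: [0.4585, -0.1405, 0.0407]
orientation: [0.71, -0.704, 0.014, -0.017]
contact_force: [-0.3, -0.2, -0.1]
width: 0.452
t 15.0 pos [ 0.4585 -0.1405  0.0407] head -2.48 ytool [ 0.004  0.007 -1.   ] F [-0.3 -0.2 -0.1] w 39.3
shift [-0.08  0.21 -0.11]
turn [-0.11  0.13  0.05]
```

```bash
python3 -m creep '[[[-0.06,0.05,-0.09,-0.1,0,0.05,0.1],[0,0.05,0,0,0,0,0.1],[0,0.05,0,0,0,0,0.1],[0,0.03,0,0,0,0,0.1],[0,0,0,0,0,0,0.1],[0,0,0,0,0,0,0.4],[0,0,0,0,0,0,1],[0,0,0,0,0,0,1]]]'
python3 -c "
from h import *
rep([.4545,-.1455,.03]);turn(-3.0)"
```

```text
time: 15.8
eef_pos: [0.4561, -0.1454, 0.0324]
orientation: [0.707, -0.707, 0.015, -0.016]
contact_force: [-0.4, -0.0, -1.2]
width: 0.257
t 15.8 pos [ 0.4561 -0.1454  0.0324] head -2.5 ytool [ 0.003  0.    -1.   ] F [-0.4 -0.  -1.2] w 22.3
shift [-0.03  0.05 -0.  ]
turn [-0.01  0.13  0.04]
```

```bash
python3 -m creep '[[[0,0,0,0,0,0,1],[0,0,0,0,0,0,1],[0,0,0,0,0,0,1],[0,-0.2,0,0,0,0,1],[0,-0.4,0,0,0,0,1],[0,-0.5,0,0,0,0,1],[0,-0.5,0,0,0,0,1],[0,-0.2,0,0,0,0,1]]]'
python3 -c "
from h import *
rep(rig(-.125,-.026,.10));turn(-3.0)"
```

```text
time: 16.6
eef_pos: [0.4535, -0.1457, 0.1256]
orientation: [-0.707, 0.707, -0.017, 0.015]
contact_force: [0.2, 0.0, -2.3]
width: 0.187
t 16.6 pos [ 0.4535 -0.1457  0.1256] head -2.56 ytool [-0.003 -0.    -1.   ] F [ 0.2  0.  -2.3] w 16.2
shift [-0.12  0.51  2.4 ]
turn [ 0.01  0.11 -0.04]
```

```bash
python3 -m creep '[[[0,0,0.2,0,0.1,0,1],[0,0,0.4,0,0,0,1],[0,0,0.5,0,0,0,1],[-0.05,0,0.5,0,0,0,1],[-0.05,0.1,0.5,0,0,0,1],[0,0.2,0.2,0,0,0,1],[0,0.15,0,0,0,0,1],[0,0,0,0,0,0,1]]]'
python3 -c "
from h import *
rep(rig(-.125,-.026,.064));turn(-3.0)"
```

```text
time: 17.4
eef_pos: [0.4538, -0.0286, 0.1029]
orientation: [-0.707, 0.707, -0.02, 0.019]
contact_force: [-1.2, -0.8, -1.4]
width: 0.186
t 17.4 pos [ 0.4538 -0.0286  0.1029] head -3.14 ytool [-0.001 -0.001 -1.   ] F [-1.2 -0.8 -1.4] w 16.2
shift [-0.02  0.78  0.06]
turn [ 0.01 -0.04 -0.01]
```

```bash
python3 -m creep '[[[-0.02,0.15,0.05,0,0,0,1],[0,0.2,0,0,0,0,1],[0,0.2,0,0,0,0,1],[0,0.1,0,0,0,0,1],[0,0.04,0,0,0,0,1],[0,0,0,0,0,0,1],[0,0,0,0,0,0,1],[0,0,0,0,0,0,1]]]'
python3 -c "
from h import *
rep(rig(-.125,-.026,.0614));turn(-3.0)"
```

```text
time: 18.2
eef_pos: [0.4528, -0.03, 0.0651]
orientation: [-0.706, 0.708, -0.022, 0.021]
contact_force: [-0.3, 0.9, -2.0]
width: 0.184
t 18.2 pos [ 0.4528 -0.03    0.0651] head -3.47 ytool [-0.002 -0.002 -1.   ] F [-0.3  0.9 -2. ] w 16.0
shift [-0.    0.07  0.09]
turn [ 0.03 -0.12 -0.02]
```

```bash
python3 -m creep '[[[0,0.02,0.08,0,0,0,1],[0,0.03,0,0,0,0,1],[0,0.02,0,0,0,0,1],[0,0.01,0,0,0,0,1],[0,0,0,0,0,0,1],[0,0,0,0,0,0,1],[0,0,0,0,0,0,1],[0,0,0,0,0,0,1]]]'
python3 -c "
from h import *
rep(rig(-.125,-.026,.0614));turn(-3.0)"
```

```text
time: 19.0
eef_pos: [0.4537, -0.0253, 0.0615]
orientation: [-0.706, 0.707, -0.021, 0.021]
contact_force: [1.1, 0.2, -2.1]
width: 0.181
t 19.0 pos [ 0.4537 -0.0253  0.0615] head -3.44 ytool [-0.    -0.002 -1.   ] F [ 1.1  0.2 -2.1] w 15.7
shift [-0.02  0.   -0.  ]
turn [ 0.02 -0.11 -0.  ]
```

```bash
python3 -m creep '[[[0,0.03,0,0,0,0,1],[0,0.02,0,0,0,0,1],[0,0.01,0,0,0,0,1],[0,0,0,0,0,0,1],[0,0,0,0,0,0,0.5],[0,0,0,0,0,0,0.1],[0,0,0,0,0,0,0.1],[0,0,0,0,0,0,0.1]]]'
python3 -c "
from h import *
rep([.4505,-.207,.12]);turn(-3.0)"
python3 -m creep '[[[0,-0.2,0,0,0,0,0.1],[0,-0.4,0,0,0,0,0.1],[0,-0.4,0,0,0,0,0.1],[0,-0.1,-0.5,0,0,0,0.1],[0,0,-0.8,0,0,0,0.1],[0,0,-0.8,0,0,0,0.1],[0,0,-0.8,0,0,0,0.1],[0,0,-0.5,0,0,0,0.1]]]'
python3 -c "
from h import *
rep([.4505,-.207,.10]);turn(-3.0)"
```

```text
time: 19.8
eef_pos: [0.4547, -0.0254, 0.0612]
orientation: [0.707, -0.707, 0.021, -0.022]
contact_force: [-0.4, 0.0, -0.1]
width: 0.411
t 19.8 pos [ 0.4547 -0.0254  0.0612] head -3.48 ytool [ 0.001  0.    -1.   ] F [-0.4  0.  -0.1] w 35.7
shift [ 0.14 -1.18 -3.63]
turn [-0.   -0.12  0.01]
time: 20.6
eef_pos: [0.4463, -0.1974, 0.1241]
orientation: [0.707, -0.707, 0.016, -0.021]
contact_force: [0.5, -0.1, 1.0]
width: 0.453
t 20.6 pos [ 0.4463 -0.1974  0.1241] head -2.98 ytool [ 0.006  0.    -1.   ] F [ 0.5 -0.1  1. ] w 39.4
shift [ 0.09  0.48 -0.19]
turn [-0.01  0.    0.09]
```

```bash
cat > w.py <<'E'
from h import *
import sys
def gold(n,im,z):
    m=cv2.inRange(cv2.cvtColor(im,cv2.COLOR_RGB2HSV),(20,140,90),(34,255,255)); m[:170]=0
    k,l,st,ce=cv2.connectedComponentsWithStats(m)
    for i in range(1,k):
        if st[i,4]>25: print(n,ce[i].round(1),st[i,4],onz(n,ce[i],z)[:2].round(4),'pan',onz(n,ce[i],z+.029)[:2].round(4))
rep()
for n,z in(('top',.03),('scene',.035)): gold(n,snap(n,sys.argv[1]+n[0]),z)
E
python3 w.py a
python3 -m creep '[[[0.08,0.1,-0.09,0,0,0.09,0.1],[0,0.2,0,0,0,0,0.1],[0,0.3,0,0,0,0,0.1],[0,0.3,0,0,0,0,0.1],[0,0.3,0,0,0,0,0.1],[0,0.2,0,0,0,0,0.1],[0,0,0,0,0,0,0.1],[0,0,0,0,0,0,0.1]]]'
python3 -c "
from h import *
rep([.4505,-.207,.031]);turn(-3.0)"
```

```text
t 20.6 pos [ 0.4463 -0.1974  0.1241] head -2.98 ytool [ 0.006  0.    -1.   ] F [ 0.5 -0.1  1. ] w 39.4
top [312.3 248.4] 54 [ 0.4441 -0.2789] pan [ 0.4422 -0.2768]
scene [272.7 248.1] 111 [ 0.4441 -0.2132] pan [ 0.4232 -0.2246]
scene [291.7 255.2] 107 [ 0.4436 -0.2723] pan [ 0.4227 -0.2818]
time: 21.5
eef_pos: [0.4515, -0.1969, 0.0489]
orientation: [0.708, -0.706, 0.018, -0.016]
contact_force: [-0.3, 0.2, -0.4]
width: 0.451
t 21.5 pos [ 0.4515 -0.1969  0.0489] head -2.7 ytool [-0.003  0.002 -1.   ] F [-0.3  0.2 -0.4] w 39.3
shift [-0.01  0.36 -0.2 ]
turn [-0.03  0.08 -0.04]
```

```bash
python3 -m creep '[[[0,0,-0.15,0,0.08,-0.04,0.1],[0,0.06,-0.05,0,0,0,0.1],[0,0.1,0,0,0,0,0.1],[0,0.1,0,0,0,0,0.1],[0,0.08,0,0,0,0,0.1],[0,0,0,0,0,0,0.1],[0,0,0,0,0,0,0.1],[0,0,0,0,0,0,0.1]]]'
python3 -c "
from h import *
rep([.4505,-.207,.031]);turn(-3.0)"
```

```text
time: 22.3
eef_pos: [0.4521, -0.208, 0.0319]
orientation: [0.707, -0.706, 0.018, -0.02]
contact_force: [-0.1, 0.3, 0.2]
width: 0.45
t 22.3 pos [ 0.4521 -0.208   0.0319] head -3.05 ytool [ 0.003  0.002 -1.   ] F [-0.1  0.3  0.2] w 39.2
shift [-0.03  0.02  0.02]
turn [-0.03 -0.01  0.04]
```

```bash
python3 -m creep '[[[-0.02,0.01,0,0,0,0,1],[0,0,0,0,0,0,1],[0,0,0,0,0,0,1],[0,0,0,0,0,0,1],[0,0,0,0,0,0,1],[0,0,0,0,0,0,1],[0,-0.2,0,0,0,0,1],[0,-0.5,0,0,0,0,1]]]'
python3 -m creep '[[[0,-0.6,0,0,0,0,1],[0,-0.6,0.2,0,0,0,1],[0,-0.3,0.5,0,0,0,1],[0,0,0.7,0,0,0,1],[0,0,0.8,0,0,0,1],[0,0,0.8,0,0,0,1],[0,0,0.7,0,0,0,1],[0,0,0.3,0,0,0,1]]]'
python3 -c "
from h import *
rep(rig(-.125,.026,.10));turn(-3.0)"
```

```text
time: 23.1
eef_pos: [0.4488, -0.2071, 0.0654]
orientation: [0.708, -0.706, 0.02, -0.018]
contact_force: [-0.1, 1.0, -2.3]
width: 0.187
time: 23.9
eef_pos: [0.4606, -0.0058, 0.152]
orientation: [0.707, -0.706, 0.021, -0.024]
contact_force: [-0.2, -0.7, -2.1]
width: 0.185
t 23.9 pos [ 0.4606 -0.0058  0.152 ] head -3.66 ytool [ 0.005  0.001 -1.   ] F [-0.2 -0.7 -2.1] w 16.1
shift [-0.15  1.04  0.64]
turn [-0.01 -0.17  0.08]
```

```bash
python3 -m creep '[[[-0.1,0.1,0.3,0,-0.15,0.08,1],[-0.04,0.3,0.3,0,0,0,1],[0,0.3,0,0,0,0,1],[0,0.3,0,0,0,0,1],[0,0.2,0,0,0,0,1],[0,0.1,0,0,0,0,1],[0,0,0,0,0,0,1],[0,0,0,0,0,0,1]]]'
python3 -c "
from h import *
rep(rig(-.125,.026,.060));turn(-3.0)"
```

```text
time: 24.7
eef_pos: [0.4536, 0.0274, 0.0861]
orientation: [0.707, -0.707, 0.018, -0.017]
contact_force: [-0.0, 0.4, -2.1]
width: 0.184
t 24.7 pos [0.4536 0.0274 0.0861] head -2.87 ytool [-0.001  0.001 -1.   ] F [-0.   0.4 -2.1] w 16.0
shift [ 0.04  0.52 -0.02]
turn [-0.01  0.03 -0.01]
```

```bash
python3 -m creep '[[[0.02,0.15,-0.02,0,0,0,1],[0,0.15,0,0,0,0,1],[0,0.1,0,0,0,0,1],[0,0.06,0,0,0,0,1],[0,0.03,0,0,0,0,1],[0,0.02,0,0,0,0,1],[0,0,0,0,0,0,1],[0,0,0,0,0,0,1]]]'
python3 -c "
from h import *
rep(rig(-.125,.026,.060));turn(-3.0)"
```

```text
time: 25.5
eef_pos: [0.4557, 0.0261, 0.0603]
orientation: [0.707, -0.706, 0.018, -0.018]
contact_force: [-1.3, -0.6, -0.9]
width: 0.188
t 25.5 pos [0.4557 0.0261 0.0603] head -2.91 ytool [ 0.001  0.002 -1.   ] F [-1.3 -0.6 -0.9] w 16.3
shift [-0.    0.01  0.01]
turn [-0.02  0.02  0.01]
```

```bash
python3 -m creep '[[[0,0.02,0,0,0,0,1],[0,0.01,0,0,0,0,1],[0,0,0,0,0,0,0.5],[0,0,0,0,0,0,0.1],[0,0,0,0,0,0,0.1],[0,0,0,0,0,0,0.1],[0,-0.2,0,0,0,0,0.1],[0,-0.4,0,0,0,0,0.1]]]'
python3 -m creep '[[[0,-0.5,0,0,0,0,0.1],[0,-0.4,-0.3,0,0,0,0.1],[0,0,-0.7,0,0,0,0.1],[0,0,-0.9,0,0,0,0.1],[0,0,-0.9,0,0,0,0.1],[0,0,-0.9,0,0,0,0.1],[0,0,-0.9,0,0,0,0.1],[0,0,-0.5,0,0,0,0.1]]]'
python3 w.py b
python3 -c "
from h import *
rep([.4495,-.2695,.031]);turn(-3.0)"
```

```text
time: 26.3
eef_pos: [0.4552, 0.026, 0.0895]
orientation: [0.707, -0.706, 0.018, -0.018]
contact_force: [-0.1, 0.1, 0.2]
width: 0.446
time: 27.1
eef_pos: [0.446, -0.2342, 0.1453]
orientation: [0.708, -0.706, 0.01, -0.019]
contact_force: [1.5, 1.3, -0.8]
width: 0.451
t 27.1 pos [ 0.446  -0.2342  0.1453] head -2.37 ytool [ 0.012  0.003 -1.   ] F [ 1.5  1.3 -0.8] w 39.3
top [215.8 245.1] 90 [0.4549 0.0256] pan [0.4528 0.022 ]
top [231.8 245.8] 96 [ 0.4528 -0.0249] pan [ 0.4507 -0.0275]
scene [203.1 215.3] 78 [0.469  0.0382] pan [0.4473 0.0186]
scene [216.6 221.1] 72 [ 0.466  -0.0125] pan [ 0.4443 -0.0305]
scene [292.  255.5] 105 [ 0.4428 -0.2736] pan [ 0.4219 -0.2831]
t 27.2 pos [ 0.4458 -0.2346  0.1452] head -2.53 ytool [ 0.011  0.002 -1.   ] F [-0.8 -0.8 -0.2] w 38.8
shift [ 0.08  2.28 -0.7 ]
turn [-0.04  0.12  0.16]
```

```bash
python3 -m creep '[[[0.06,0.2,-0.4,0,0.1,0.16,0.1],[0,0.3,-0.25,0,0,0,0.1],[0,0.4,0,0,0,0,0.1],[0,0.4,0,0,0,0,0.1],[0,0.3,0,0,0,0,0.1],[0,0.1,0,0,0,0,0.1],[0,0,0,0,0,0,0.1],[0,0,0,0,0,0,0.1]]]'
python3 -c "
from h import *
rep([.4495,-.2695,.031]);turn(-3.0)"
```

```text
time: 28.0
eef_pos: [0.4512, -0.263, 0.0615]
orientation: [0.709, -0.705, 0.015, -0.018]
contact_force: [-0.2, -0.1, -0.3]
width: 0.452
t 28.0 pos [ 0.4512 -0.263   0.0615] head -2.69 ytool [ 0.004  0.006 -1.   ] F [-0.2 -0.1 -0.3] w 39.3
shift [-0.03  0.61 -0.14]
turn [-0.08  0.08  0.05]
```

```bash
python3 -m creep '[[[-0.03,0.1,-0.11,-0.08,0.08,0.05,0.1],[0,0.15,-0.02,0,0,0,0.1],[0,0.15,0,0,0,0,0.1],[0,0.12,0,0,0,0,0.1],[0,0.06,0,0,0,0,0.1],[0,0,0,0,0,0,0.1],[0,0,0,0,0,0,0.1],[0,0,0,0,0,0,0.1]]]'
python3 -c "
from h import *
rep([.4495,-.2695,.031]);turn(-3.0)"
```

```text
time: 28.8
eef_pos: [0.4505, -0.27, 0.0316]
orientation: [-0.707, 0.707, -0.018, 0.019]
contact_force: [0.1, -0.3, 0.2]
width: 0.449
t 28.8 pos [ 0.4505 -0.27    0.0316] head -3.01 ytool [ 0.002 -0.    -1.   ] F [ 0.1 -0.3  0.2] w 39.1
shift [-0.02  0.01  0.01]
turn [ 0.   -0.    0.03]
```

```bash
python3 -m creep '[[[0,0.01,0,0,0,0,1],[0,0,0,0,0,0,1],[0,0,0,0,0,0,1],[0,0,0,0,0,0,1],[0,0,0,0,0,0,1],[0,0,0,0,0,0,1],[0,-0.3,0,0,0,0,1],[0,-0.6,0,0,0,0,1]]]'
python3 -m creep '[[[0,-0.6,0.1,0,0,0,1],[0,-0.6,0.4,0,0,0,1],[-0.1,-0.3,0.7,0,0,0,1],[-0.2,0,0.8,0,0,0,1],[-0.2,0,0.9,0,0,0,1],[-0.2,0,0.9,0,0,0,1],[-0.1,0,0.7,0,0,0,1],[0,0,0.3,0,0,0,1]]]'
python3 -c "
from h import *
rep(rig(-.169,.0,.10));turn(-3.0)"
```

```text
time: 29.6
eef_pos: [0.448, -0.2689, 0.0752]
orientation: [0.707, -0.707, 0.02, -0.017]
contact_force: [0.1, 0.5, -1.7]
width: 0.192
time: 30.4
eef_pos: [0.4211, -0.0253, 0.164]
orientation: [-0.706, 0.708, -0.02, 0.026]
contact_force: [0.2, 0.4, -1.5]
width: 0.183
t 30.4 pos [ 0.4211 -0.0253  0.164 ] head -3.72 ytool [ 0.008 -0.003 -1.   ] F [ 0.2  0.4 -1.5] w 15.9
shift [-0.26  1.28  0.55]
turn [ 0.03 -0.18  0.11]
```

```bash
python3 -m creep '[[[-0.13,0,0.3,0,-0.15,0.1,1],[-0.1,0.1,0.2,0,0,0,1],[0,0.3,0,0,0,0,1],[0,0.3,0,0,0,0,1],[0,0.3,0,0,0,0,1],[0,0.2,0,0,0,0,1],[0,0,0,0,0,0,1],[0,0,0,0,0,0,1]]]'
python3 -c "
from h import *
rep(rig(-.169,.0,.060));turn(-3.0)"
```

```text
time: 31.2
eef_pos: [0.4106, 0.0013, 0.1053]
orientation: [-0.706, 0.707, -0.018, 0.022]
contact_force: [-0.0, 0.5, -1.5]
width: 0.189
t 31.2 pos [0.4106 0.0013 0.1053] head -3.22 ytool [ 0.006 -0.002 -1.   ] F [-0.   0.5 -1.5] w 16.5
shift [-0.01  0.91  0.03]
turn [ 0.02 -0.06  0.08]
```

```bash
python3 -m creep '[[[0,0.2,0.03,0,0,0.08,1],[0,0.25,0,0,0,0,1],[0,0.2,0,0,0,0,1],[0,0.1,0,0,0,0,1],[0,0.06,0,0,0,0,1],[0,0.04,0,0,0,0,1],[0,0.02,0,0,0,0,1],[0,0,0,0,0,0,1]]]'
python3 -c "
from h import *
rep(rig(-.169,.0,.060));turn(-3.0)"
```

```text
time: 32.0
eef_pos: [0.4127, 0.0032, 0.0609]
orientation: [-0.707, 0.707, -0.019, 0.021]
contact_force: [0.3, -0.3, -1.1]
width: 0.186
t 32.0 pos [0.4127 0.0032 0.0609] head -3.26 ytool [ 0.003 -0.    -1.   ] F [ 0.3 -0.3 -1.1] w 16.2
shift [-0.05  0.02 -0.01]
turn [ 0.   -0.06  0.04]
```

```bash
python3 -m creep '[[[-0.03,0.03,0,0,0,0,1],[0,0.02,0,0,0,0,1],[0,0,0,0,0,0,0.5],[0,0,0,0,0,0,0.1],[0,0,0,0,0,0,0.1],[0,0,0,0,0,0,0.1],[0,-0.2,0,0,0,0,0.1],[0,-0.4,0,0,0,0,0.1]]]'
python3 -m creep '[[[0,-0.5,0,0,0,0,0.1],[0.3,-0.5,-0.2,0,0,0,0.1],[0.3,-0.2,-0.4,0,0,0,0.1],[0.3,0,-0.6,0,0,0,0.1],[0.3,0,-0.6,0,0,0,0.1],[0.3,0,-0.4,0,0,0,0.1],[0,0,0,0,0,0,0.1],[0,0,0,0,0,0,0.1]]]'
python3 w.py c
python3 -c "
from h import *
print(read_state()['qpos'].round(2))
a=cv2.imread('pics/ct.png')[175:265,190:270];b=cv2.imread('pics/cs.png')[165:255,180:280]
cv2.imwrite('pics/c9.png',np.hstack([cv2.resize(a,(380,428),interpolation=2),cv2.resize(b,(420,428),interpolation=2)]))"
```

```text
time: 32.8
eef_pos: [0.4109, 0.0032, 0.0897]
orientation: [-0.707, 0.707, -0.019, 0.021]
contact_force: [-0.3, 0.3, 0.6]
width: 0.441
time: 33.6
eef_pos: [0.4835, -0.1151, 0.1613]
orientation: [0.707, -0.707, 0.015, -0.024]
contact_force: [-0.0, 0.1, -0.2]
width: 0.447
t 33.6 pos [ 0.4835 -0.1151  0.1613] head -3.16 ytool [ 0.011  0.    -1.   ] F [-0.   0.1 -0.2] w 38.9
[-0.45  0.08  0.63  1.91 -0.05  1.15  0.14]
```

View pics/c9.png

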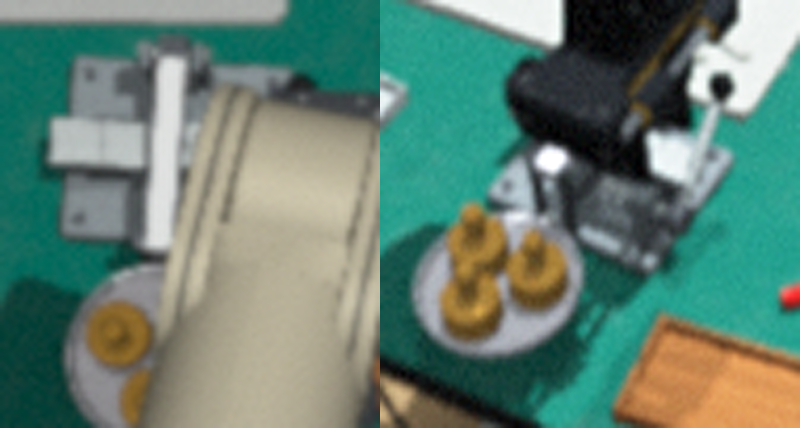

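```bash
python3 -m creep '[[[0,0,0,0,-1,0,0.1],[0,0,0,0,-1,0,0.1],[0,0,0,0,-1,0,0.1],[0,0,0,0,-1,0,0.1],[0,0,0,0,-1,0,0.1],[0,0,0,0,-1,0,0.1],[0,0,0,0,-1,0,0.1],[0,0,0,0,-1,0,0.1]]]'
python3 -m creep '[[[0,0,0,0,-1,0,0.1],[0,0,0,0,-1,0,0.1],[0,0,0,0,-1,0,0.1],[0,0,0,0,-1,0,0.1],[0,0,0,0,-1,0,0.1],[0,0,0,0,-1,0,0.1],[0,0,0,0,-1,0,0.1],[0,0,0,0,-1,0,0.1]]]'
python3 -m creep '[[[0,0,0,0,-1,0,0.1],[0,0,0,0,-1,0,0.1],[0,0,0,0,-1,0,0.1],[0,0,0,0,-1,0,0.1],[0,0,0,0,-1,0,0.1],[0,0,0,0,-1,0,0.1],[0,0,0,0,0,0,0.1],[0,0,0,0,0,0,0.1]]]'
python3 -c "
from h import *
for n,f,(r0,r1,c0,c1) in(('top','top0',(186,201,247,260)),('scene','scene0',(176,190,254,268)),('scene','cs',(176,190,254,268))):
    g=cv2.cvtColor(cv2.imread(f'pics/{f}.png'),cv2.COLOR_BGR2GRAY)[r0:r1,c0:c1]; m=(g<45).astype(np.uint8)
    k,l,st,ce=cv2.connectedComponentsWithStats(m); i=1+np.argmax(st[1:,4]); print(f,ce[i]+[c0,r0],st[i]); 
    if n=='top': tp=ce[i]+[c0,r0]; print(onz('top',tp,.097))
    else: print(tri(ce[i]+[c0,r0],tp))
rep();turn(87);print(read_state()['qpos'].round(2))
"
```

```text
time: 34.5
eef_pos: [0.4806, -0.1051, 0.1621]
orientation: [0.683, -0.681, -0.192, 0.184]
contact_force: [-0.1, -0.0, -0.5]
width: 0.45
time: 35.3
eef_pos: [0.4776, -0.0955, 0.1632]
orientation: [0.598, -0.595, -0.385, 0.375]
contact_force: [-0.5, -1.0, -0.3]
width: 0.454
time: 36.1
eef_pos: [0.4747, -0.0866, 0.1643]
orientation: [-0.499, 0.495, 0.509, -0.497]
contact_force: [-0.2, 0.2, -0.7]
width: 0.455
top0 [253.  193.5] [ 4  5  5  6 26]
[ 0.6081331  -0.09364324  0.097     ]
scene0 [260.61538462 182.92307692] [ 5  5  4  5 13]
(array([ 0.60624033, -0.0936379 ,  0.10593141]), np.float64(0.0010657260097524594))
cs [260.63636364 182.90909091] [ 5  6  4  3 11]
(array([ 0.60625   , -0.09366937,  0.10598556]), np.float64(0.0009964263772668214))
t 36.1 pos [ 0.4747 -0.0866  0.1643] head 90.68 ytool [ 0.009  0.016 -1.   ] F [-0.2  0.2 -0.7] w 39.6
turn [0.12 0.92 0.23]
[-0.42  0.04  0.54  1.93 -0.04  1.16  1.72]
```

```bash
python3 -m creep '[[[0,0,-0.2,0.12,0.6,0.23,0.1],[0,0,-0.4,0,0.3,0,0.1],[0,0,-0.5,0,0,0,0.1],[0,0,-0.5,0,0,0,0.1],[0,0,-0.5,0,0,0,0.1],[-0.1,0,-0.3,0,0,0,0.1],[0,0,0,0,0,0,0.1],[0,0,0,0,0,0,0.1]]]'
python3 -c "
from h import *
print('shaft',onz('top',(253.1,217.9),.045), 'rod base stage',rig(-.036,-.086,.043))
rep([.6065,-.0936,.094]);turn(87)
"
```

```text
time: 36.9
eef_pos: [0.597, -0.0931, 0.1639]
orientation: [0.517, -0.515, -0.484, 0.484]
contact_force: [-0.7, -0.5, 0.3]
width: 0.449
shaft [ 0.53934224 -0.09198803  0.045     ] rod base stage [ 0.53854844 -0.08999805  0.043     ]
t 36.9 pos [ 0.597  -0.0931  0.1639] head 86.37 ytool [-0.001  0.002 -1.   ] F [-0.7 -0.5  0.3] w 39.1
shift [-0.    1.4  -0.19]
turn [-0.02 -0.16  0.03]
```

```bash
python3 -m creep '[[[0,0.1,-0.15,0,-0.16,0,0.1],[0,0.25,-0.02,0,0,0,0.1],[0,0.3,0,0,0,0,0.1],[0,0.25,0,0,0,0,0.1],[0,0.15,0,0,0,0,0.1],[0,0.1,0,0,0,0,0.1],[0,0,0,0,0,0,0.1],[0,0,0,0,0,0,0.1]]]'
python3 -c "
from h import *
rep([.6065,-.0936,.094]);turn(87)
a=snap('scene','s10')[150:240,210:310];cv2.imwrite('pics/c10.png',cv2.resize(a,(500,450),interpolation=2)[:,:,::-1])
"
```

```text
time: 37.7
eef_pos: [0.6029, -0.0922, 0.1003]
orientation: [0.515, -0.511, -0.487, 0.487]
contact_force: [-0.6, -0.7, 0.5]
width: 0.45
t 37.7 pos [ 0.6029 -0.0922  0.1003] head 86.99 ytool [-0.004  0.004 -1.   ] F [-0.6 -0.7  0.5] w 39.1
shift [-0.02  0.13 -0.07]
turn [-0.06 -0.    0.06]
```

View pics/c10.png

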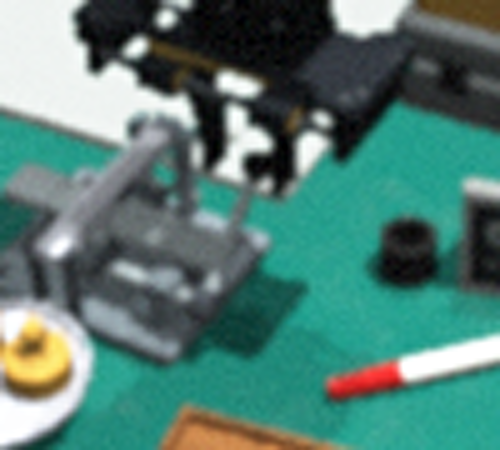

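```bash
python3 -m creep '[[[-0.02,0.07,-0.06,0,0,0.05,0.1],[0,0.06,0,0,0,0,0.1],[0,0,0,0,0,0,0.4],[0,0,0,0,0,0,0.6],[0,0,0,0,0,0,1],[0,0,0,0,0,0,1],[0,0,0,0,0,0,1],[0,0,0,0,0,0,1]]]'
python3 -c "
from h import *
rep([.6065,-.0936,.094]);turn(87)
"
```

```text
time: 38.55
eef_pos: [0.607, -0.0938, 0.0947]
orientation: [0.513, -0.513, -0.486, 0.487]
contact_force: [0.7, -0.2, -0.4]
width: 0.226
t 38.5 pos [ 0.607  -0.0938  0.0947] head 86.98 ytool [-0.002  0.    -1.   ] F [ 0.7 -0.2 -0.4] w 19.7
shift [0.   0.01 0.01]
turn [-0.02 -0.   -0.  ]
```

```bash
cat > lev.py <<'E'
from h import *
s,r=tool(); p=s['eef_pos']; S=np.array([.539,-.0905]); u=np.array([np.cos(YAW),np.sin(YAW)])
x=(p[:2]-S)@u; z=p[2]+.0115-.043; a=np.degrees(np.arctan2(x,z)); print('lean',a.round(1),'r',np.hypot(x,z).round(4)); rep()
for b in (40,30,20,10,0,-10,-20,-30,-40,-47,-53,-56,47,53,56):
    if abs(b-a)<25:
        k=np.radians(b); q=S+u*.0905*np.sin(k); print(b,go([q[0],q[1],.043+.0905*np.cos(k)-.0115]))
E
python3 -m creep '[[[0,-0.04,0.04,0,0,0,1],[0,-0.05,0.06,0,0,0,1],[0,-0.05,0.06,0,0,0,1],[0,-0.05,0.06,0,0,0,1],[0,-0.04,0.06,0,0,0,1],[0,-0.04,0.07,0,0,0,1],[0,-0.04,0.07,0,0,0,1],[0,0,0,0,0,0,1]]]'
python3 lev.py
```

```text
time: 39.35
eef_pos: [0.5856, -0.0926, 0.1124]
orientation: [-0.512, 0.514, 0.487, -0.486]
contact_force: [0.5, -1.0, -0.6]
width: 0.229
lean 29.9 r 0.0934
t 39.4 pos [ 0.5856 -0.0926  0.1124] head 87.0 ytool [ 0.002 -0.    -1.   ] F [ 0.5 -1.  -0.6] w 20.0
40 [-0.01  0.23 -0.23]
30 [-0.01  0.05  0.03]
20 [-0.01 -0.08  0.31]
10 [-0.01 -0.17  0.62]
47 [-0.01  0.39 -0.39]
53 [-0.01  0.53 -0.51]
```

```bash
python3 -m creep '[[[0,-0.03,0.06,0,0,0,1],[0,-0.03,0.07,0,0,0,1],[0,-0.03,0.07,0,0,0,1],[0,-0.02,0.08,0,0,0,1],[0,-0.02,0.08,0,0,0,1],[0,-0.01,0.08,0,0,0,1],[0,-0.01,0.08,0,0,0,1],[0,0,0.04,0,0,0,1]]]'
python3 lev.py
```

```text
time: 40.15
eef_pos: [0.5579, -0.0911, 0.123]
orientation: [-0.511, 0.515, 0.489, -0.485]
contact_force: [3.4, -0.7, 4.1]
width: 0.23
lean 11.7 r 0.0935
t 40.1 pos [ 0.5579 -0.0911  0.123 ] head 87.01 ytool [ 0.009 -0.    -1.   ] F [ 3.4 -0.7  4.1] w 20.0
30 [-0.01  0.27 -0.52]
20 [-0.01  0.13 -0.24]
10 [-0.01  0.05  0.06]
0 [-0.01  0.02  0.38]
-10 [-0.01  0.04  0.69]
```

```bash
sed -i 's/\.0905\*np/.0933*np/g' lev.py
python3 -m creep '[[[0,-0.01,0.08,0,0,0,1],[0,-0.01,0.09,0,0,0,1],[0,0,0.09,0,0,0,1],[0,0,0.09,0,0,0,1],[0,0.01,0.09,0,0,0,1],[0,0.01,0.09,0,0,0,1],[0,0.01,0.09,0,0,0,1],[0,0,0.03,0,0,0,1]]]'
python3 lev.py
```

```text
time: 40.95
eef_pos: [0.5216, -0.089, 0.1232]
orientation: [-0.512, 0.514, 0.489, -0.485]
contact_force: [1.1, 0.4, 0.7]
width: 0.231
lean -10.8 r 0.0933
t 41.0 pos [ 0.5216 -0.089   0.1232] head 87.02 ytool [ 0.007  0.001 -1.   ] F [1.1 0.4 0.7] w 20.1
10 [-0.01  0.   -0.67]
0 [-0.01 -0.03 -0.35]
-10 [-0.01 -0.   -0.03]
-20 [-0.01  0.08  0.29]
-30 [-0.01  0.21  0.58]
```

```bash
python3 -m creep '[[[0,0.02,0.07,0,0,0,1],[0,0.02,0.07,0,0,0,1],[0,0.03,0.08,0,0,0,1],[0,0.03,0.08,0,0,0,1],[0,0.03,0.08,0,0,0,1],[0,0.04,0.08,0,0,0,1],[0,0.04,0.07,0,0,0,1],[0,0.01,0.02,0,0,0,1]]]'
python3 lev.py
```

```text
time: 41.75
eef_pos: [0.4886, -0.0871, 0.1093]
orientation: [0.513, -0.512, -0.487, 0.487]
contact_force: [3.1, 0.5, -1.4]
width: 0.233
lean -33.0 r 0.0927
t 41.8 pos [ 0.4886 -0.0871  0.1093] head 87.02 ytool [-0.001  0.002 -1.   ] F [ 3.1  0.5 -1.4] w 20.3
-10 [-0.02 -0.28 -0.69]
-20 [-0.02 -0.2  -0.37]
-30 [-0.02 -0.06 -0.08]
-40 [-0.02  0.13  0.19]
-47 [-0.02  0.28  0.35]
-53 [-0.02  0.43  0.48]
-56 [-0.02  0.51  0.54]
```

```bash
python3 -m creep '[[[0,0.04,0.05,0,0,0,1],[0,0.05,0.06,0,0,0,1],[0,0.05,0.06,0,0,0,1],[0,0.06,0.06,0,0,0,1],[0,0.06,0.06,0,0,0,1],[0,0.05,0.05,0,0,0,1],[0,0.04,0.04,0,0,0,1],[0,0.02,0.02,0,0,0,1]]]'
python3 lev.py
```

```text
time: 42.55
eef_pos: [0.4682, -0.0859, 0.0898]
orientation: [-0.513, 0.513, 0.488, -0.486]
contact_force: [3.3, -1.3, 0.2]
width: 0.227
lean -50.6 r 0.0918
t 42.5 pos [ 0.4682 -0.0859  0.0898] head 87.03 ytool [ 0.002  0.001 -1.   ] F [ 3.3 -1.3  0.2] w 19.7
-30 [-0.02 -0.45 -0.49]
-40 [-0.02 -0.26 -0.22]
-47 [-0.02 -0.11 -0.05]
-53 [-0.02  0.04  0.07]
-56 [-0.02  0.12  0.13]
```

```bash
python3 -m creep '[[[0,0.03,0.03,0,0,0,1],[0,0.03,0.03,0,0,0,1],[0,0.03,0.03,0,0,0,1],[0,0.03,0.03,0,0,0,1],[0,0.03,0.03,0,0,0,1],[0,0.03,0.03,0,0,0,1],[0,0.03,0.03,0,0,0,1],[0,0.03,0.03,0,0,0,1]]]'
python3 lev.py; python3 -c "
from h import *
a=snap('scene','s11')[165:255,180:280];cv2.imwrite('pics/c11.png',cv2.resize(a,(500,450),interpolation=2)[:,:,::-1])
"
```

```text
time: 43.35
eef_pos: [0.4679, -0.086, 0.0886]
orientation: [-0.507, 0.518, 0.494, -0.479]
contact_force: [0.3, -0.2, 14.9]
width: 0.232
lean -51.3 r 0.0913
t 43.4 pos [ 0.4679 -0.086   0.0886] head 87.04 ytool [ 0.027  0.003 -1.   ] F [ 0.3 -0.2 14.9] w 20.2
-30 [-0.01 -0.46 -0.5 ]
-40 [-0.01 -0.28 -0.23]
-47 [-0.02 -0.13 -0.06]
-53 [-0.02  0.02  0.07]
-56 [-0.02  0.1   0.13]
```

View pics/c11.png

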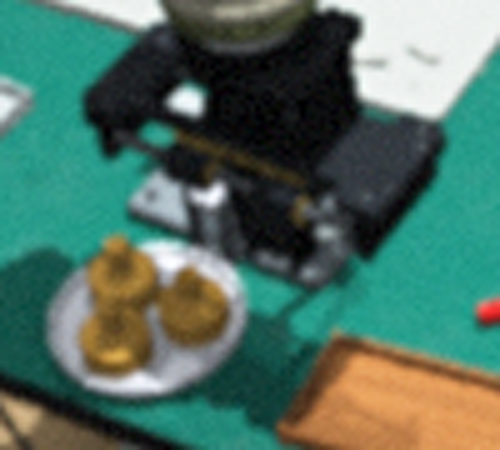

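```bash
python3 -m creep '[[[0,0.01,0.01,0,0,0,1],[0,0.01,0.01,0,0,0,1],[0,0.01,0.01,0,0,0,1],[0,0.01,0.01,0,0,0,1],[0,0.01,0.01,0,0,0,1],[0,0.01,0.01,0,0,0,1],[0,0.01,0.01,0,0,0,1],[0,0.01,0.01,0,0,0,1]]]'
python3 -m creep '[[[0,0,0,0,0,0,1],[0,0,0,0,0,0,1],[0,0,0,0,0,0,1],[0,0,0,0,0,0,1],[0,0,0,0,0,0,1],[0,0,0,0,0,0,1],[0,0,0,0,0,0,1],[0,0,0,0,0,0,1]]]'
python3 -m creep '[[[0,0,0,0,0,0,1],[0,0,0,0,0,0,1],[0,0,0,0,0,0,1],[0,0,0,0,0,0,1],[0,0,0,0,0,0,1],[0,0,0,0,0,0,1],[0,0,0,0,0,0,1],[0,0,0,0,0,0,1]]]'
python3 -m creep '[[[0,0,0,0,0,0,1],[0,0,0,0,0,0,1],[0,0,0,0,0,0,1],[0,0,0,0,0,0,1],[0,0,0,0,0,0,1],[0,0,0,0,0,0,1],[0,0,0,0,0,0,1],[0,0,0,0,0,0,1]]]'
python3 -m creep '[[[0,0,0,0,0,0,1],[0,0,0,0,0,0,1],[0,0,0,0,0,0,1],[0,0,0,0,0,0,1],[0,0,0,0,0,0,1],[0,0,0,0,0,0,1],[0,0,0,0,0,0,1],[0,0,0,0,0,0,1]]]'
python3 -m creep '[[[0,0,0,0,0,0,1],[0,0,0,0,0,0,1],[0,0,0,0,0,0,1],[0,0,0,0,0,0,1],[0,0,0,0,0,0,1],[0,0,0,0,0,0,1],[0,0,0,0,0,0,1],[0,0,0,0,0,0,1]]]'
python3 -m creep '[[[0,0,0,0,0,0,1],[0,0,0,0,0,0,1],[0,0,0,0,0,0,1],[0,0,0,0,0,0,1],[0,0,0,0,0,0,1],[0,0,0,0,0,0,1],[0,0,0,0,0,0,1],[0,0,0,0,0,0,1]]]'
python3 lev.py
```

```text
time: 44.2
eef_pos: [0.468, -0.0859, 0.0889]
orientation: [-0.505, 0.52, 0.497, -0.477]
contact_force: [0.9, 0.7, 7.6]
width: 0.234
time: 45.0
eef_pos: [0.468, -0.0859, 0.089]
orientation: [-0.505, 0.52, 0.497, -0.477]
contact_force: [2.1, -0.2, 4.2]
width: 0.234
time: 45.8
eef_pos: [0.468, -0.0859, 0.089]
orientation: [-0.505, 0.52, 0.497, -0.477]
contact_force: [1.5, 0.8, 3.5]
width: 0.23
time: 46.6
eef_pos: [0.468, -0.0859, 0.089]
orientation: [-0.505, 0.52, 0.497, -0.477]
contact_force: [1.2, -0.1, 3.2]
width: 0.229
time: 47.4
eef_pos: [0.468, -0.0859, 0.089]
orientation: [-0.505, 0.52, 0.497, -0.477]
contact_force: [2.6, -0.2, 3.6]
width: 0.23
time: 48.2
eef_pos: [0.468, -0.0859, 0.089]
orientation: [-0.505, 0.52, 0.497, -0.477]
contact_force: [2.0, -0.5, 3.0]
width: 0.231
time: 49.0
eef_pos: [0.4681, -0.0859, 0.089]
orientation: [-0.505, 0.52, 0.497, -0.477]
contact_force: [0.9, 0.8, 3.8]
width: 0.23
lean -51.0 r 0.0914
t 49.0 pos [ 0.4681 -0.0859  0.089 ] head 87.05 ytool [ 0.036  0.004 -0.999] F [0.9 0.8 3.8] w 20.0
-30 [-0.02 -0.45 -0.5 ]
-40 [-0.02 -0.27 -0.23]
-47 [-0.02 -0.12 -0.06]
-53 [-0.02  0.03  0.07]
-56 [-0.02  0.1   0.13]
```

```bash
sed -i 's/\[.539,-.0905\]/[.540,-.0905]/;s/\.0115/.0082/g;s/\.0933/.0900/g' lev.py
python3 -m creep '[[[0,-0.05,-0.04,0,0,0,1],[0,-0.06,-0.05,0,0,0,1],[0,-0.06,-0.05,0,0,0.1,1],[0,-0.06,-0.06,0,0,0.1,1],[0,-0.06,-0.06,0,0,0.1,1],[0,-0.06,-0.07,0,0,0.1,1],[0,-0.05,-0.07,0,0,0.1,1],[0,-0.02,-0.03,0,0,0,1]]]'
python3 lev.py
```

```text
time: 49.8
eef_pos: [0.4865, -0.087, 0.1079]
orientation: [-0.498, 0.528, 0.485, -0.488]
contact_force: [2.3, -0.6, -9.9]
width: 0.23
lean -36.2 r 0.0906
t 49.8 pos [ 0.4865 -0.087   0.1079] head 86.96 ytool [ 0.025 -0.034 -0.999] F [ 2.3 -0.6 -9.9] w 20.0
-20 [-0.02 -0.22 -0.46]
-30 [-0.02 -0.09 -0.17]
-40 [-0.01  0.08  0.09]
-47 [-0.01  0.23  0.25]
-53 [-0.    0.37  0.38]
-56 [0.   0.44 0.43]
```

```bash
echo "turn(87)" >> lev.py
python3 -m creep '[[[0,-0.04,-0.06,0.1,0,-0.1,1],[0,-0.04,-0.07,0.1,0,-0.1,1],[0,-0.04,-0.08,0.1,0,-0.1,1],[0,-0.03,-0.08,0.1,0,-0.1,1],[0,-0.03,-0.08,0,0,0,1],[0,-0.02,-0.08,0,0,0,1],[0,-0.02,-0.08,0,0,0,1],[0,0,-0.03,0,0,0,1]]]'
python3 lev.py
```

```text
time: 50.6
eef_pos: [0.5115, -0.0884, 0.1205]
orientation: [0.518, -0.508, -0.482, 0.49]
contact_force: [-6.2, 0.9, 0.7]
width: 0.231
lean -18.4 r 0.0904
t 50.6 pos [ 0.5115 -0.0884  0.1205] head 86.93 ytool [-0.018  0.003 -1.   ] F [-6.2  0.9  0.7] w 20.1
0 [-0.01 -0.1  -0.57]
-10 [-0.01 -0.06 -0.26]
-20 [-0.01  0.02  0.04]
-30 [-0.01  0.16  0.33]
-40 [-0.01  0.35  0.58]
turn [-0.27 -0.02  0.03]
```

```bash
python3 -m creep '[[[0,-0.02,-0.08,-0.1,0,0,1],[0,-0.02,-0.1,-0.1,0,0,1],[0,-0.01,-0.1,0,0,0,1],[0,-0.01,-0.1,0,0,0,1],[0,-0.01,-0.1,0,0,0,1],[0,0,-0.1,0,0,0,1],[0,0,-0.1,0,0,0,1],[0,0,-0.03,0,0,0,1]]]'
python3 lev.py
```

```text
time: 51.4
eef_pos: [0.5455, -0.0902, 0.125]
orientation: [0.52, -0.506, -0.484, 0.489]
contact_force: [-4.0, 0.3, -3.0]
width: 0.227
lean 3.5 r 0.0904
t 51.4 pos [ 0.5455 -0.0902  0.125 ] head 86.95 ytool [-0.019  0.008 -1.   ] F [-4.   0.3 -3. ] w 19.8
20 [-0.01  0.1  -0.51]
10 [-0.01  0.03 -0.2 ]
0 [-0.01  0.01  0.11]
-10 [-0.01  0.04  0.42]
-20 [-0.01  0.13  0.72]
turn [-0.27 -0.01  0.1 ]
```

```bash
python3 -m creep '[[[0,0.01,-0.09,-0.1,0,0.03,1],[0,0.01,-0.1,-0.1,0,0.03,1],[0,0.02,-0.1,0,0,0,1],[0,0.02,-0.1,0,0,0,1],[0,0.02,-0.1,0,0,0,1],[0,0.03,-0.1,0,0,0,1],[0,0.03,-0.09,0,0,0,1],[0,0.01,-0.03,0,0,0,1]]]'
python3 lev.py
```

```text
time: 52.2
eef_pos: [0.578, -0.0921, 0.1165]
orientation: [0.519, -0.507, -0.484, 0.489]
contact_force: [-6.3, 0.3, -1.8]
width: 0.23
lean 25.0 r 0.0901
t 52.2 pos [ 0.578  -0.0921  0.1165] head 86.96 ytool [-0.018  0.007 -1.   ] F [-6.3  0.3 -1.8] w 20.0
40 [-0.01  0.25 -0.4 ]
30 [-0.01  0.07 -0.14]
20 [-0.01 -0.05  0.15]
10 [-0.01 -0.13  0.45]
0 [-0.01 -0.15  0.76]
47 [-0.01  0.4  -0.56]
turn [-0.26 -0.01  0.09]
```

```bash
python3 -m creep '[[[0,0.04,-0.08,0,0,0,1],[0,0.04,-0.08,0,0,0,1],[0,0.05,-0.08,0,0,0,1],[0,0.05,-0.08,0,0,0,1],[0,0.05,-0.08,0,0,0,1],[0,0.06,-0.08,0,0,0,1],[0,0.06,-0.07,0,0,0,1],[0,0.06,-0.07,0,0,0,1]]]'
python3 lev.py
python3 -m creep '[[[0,0.06,-0.06,0,0,0,1],[0,0.06,-0.06,0,0,0,1],[0,0.06,-0.06,0,0,0,1],[0,0.05,-0.05,0,0,0,1],[0,0.03,-0.03,0,0,0,1],[0,0.03,-0.03,0,0,0,1],[0,0.03,-0.03,0,0,0,1],[0,0.03,-0.03,0,0,0,1]]]'
python3 lev.py
```

```text
time: 53.0
eef_pos: [0.6061, -0.0936, 0.0957]
orientation: [0.523, -0.503, -0.482, 0.491]
contact_force: [-6.5, -1.0, -2.1]
width: 0.23
lean 47.4 r 0.0899
t 53.0 pos [ 0.6061 -0.0936  0.0957] head 86.99 ytool [-0.028  0.011 -1.   ] F [-6.5 -1.  -2.1] w 20.0
40 [-0.01 -0.16  0.17]
30 [-0.   -0.33  0.43]
47 [-0.01 -0.01  0.01]
53 [-0.01  0.13 -0.12]
56 [-0.01  0.21 -0.17]
turn [-0.41  0.    0.14]
time: 53.8
eef_pos: [0.6136, -0.094, 0.0871]
orientation: [0.532, -0.494, -0.478, 0.494]
contact_force: [-16.2, 2.6, 16.7]
width: 0.232
lean 54.6 r 0.0903
t 53.8 pos [ 0.6136 -0.094   0.0871] head 86.91 ytool [-0.053  0.022 -0.998] F [-16.2   2.6  16.7] w 20.2
40 [-0.   -0.32  0.33]
30 [ 0.   -0.48  0.6 ]
47 [-0.   -0.17  0.17]
53 [-0.01 -0.04  0.04]
56 [-0.01  0.04 -0.02]
turn [-0.77 -0.01  0.28]
```

```bash
python3 -m creep '[[[0,0,0,0,0,0,1],[0,0,0,0,0,0,0.5],[0,0,0,0,0,0,0.1],[0,0,0,0,0,0,0.1],[0,0,0,0,0,0,0.1],[0,-0.2,0,0,0,0,0.1],[0,-0.4,0,0,0,0,0.1],[0,-0.5,0,0,0,0,0.1]]]'
python3 -m creep '[[[0,-0.5,0,-0.77,0,0.28,0.1],[0,-0.2,0,0,0.6,0,0.1],[0,0,0,0,1,0,0.1],[0,0,0,0,1,0,0],[0,0,0,0,1,0,0],[0,0,0,0,1,0,0],[0,0,0,0,1,0,0],[0,0,0,0,1,0,0]]]'
python3 -m creep '[[[0,0,0,0,1,0,0],[0,0,0,0,1,0,0],[0,0,0,0,1,0,0],[0,0,0,0,1,0,0],[0,0,0,0,1,0,0],[0,0,0,0,1,0,0],[0,0,0,0,1,0,0],[0,0,0,0,1,0,0]]]'
python3 -m creep '[[[0,0,0,0,1,0,0],[0,0,0,0,1,0,0],[0,0,0,0,1,0,0],[0,0,0,0,1,0,0],[0,0,0,0,1,0,0],[0,0,0,0,1,0,0],[0,0,0,0,1,0,0],[0,0,0,0,0.5,0,0]]]'
python3 -c "
from h import *
rep(rig(0,.066,.12));turn(-3)
snap('scene','s12');snap('top','t12')
a=cv2.imread('pics/s12.png')[165:255,180:280];b=cv2.imread('pics/t12.png')[170:270,190:290]
cv2.imwrite('pics/c12.png',np.hstack([cv2.resize(a,(400,360),interpolation=2),cv2.resize(b,(360,360),interpolation=2)]))
"
```

```text
time: 54.6
eef_pos: [0.6181, -0.0946, 0.1456]
orientation: [0.531, -0.494, -0.479, 0.494]
contact_force: [-0.3, 0.3, -0.6]
width: 0.445
time: 55.4
eef_pos: [0.6252, -0.0962, 0.196]
orientation: [-0.61, 0.617, 0.359, -0.345]
contact_force: [-0.3, 1.1, -1.4]
width: 0.498
time: 56.2
eef_pos: [0.6286, -0.0964, 0.2051]
orientation: [-0.686, 0.691, 0.173, -0.149]
contact_force: [0.2, 0.8, -0.3]
width: 0.499
time: 57.0
eef_pos: [0.6318, -0.096, 0.2141]
orientation: [0.708, -0.705, 0.015, -0.046]
contact_force: [-0.2, 0.8, 0.0]
width: 0.498
t 57.0 pos [ 0.6318 -0.096   0.2141] head -4.96 ytool [ 0.045  0.003 -0.999] F [-0.2  0.8  0. ] w 43.3
shift [-1.34  1.84  3.01]
turn [-0.09 -0.49  0.64]
```

View pics/c12.png

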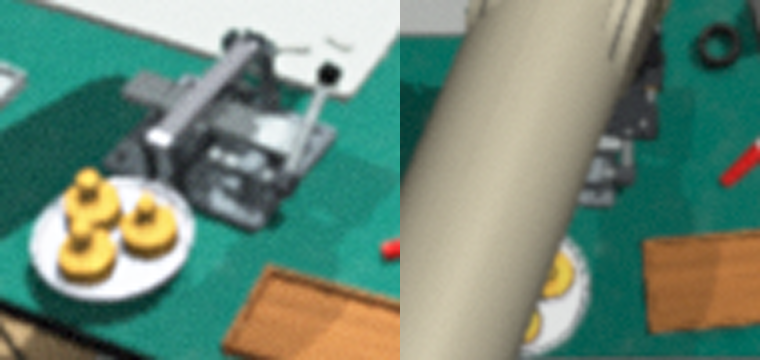

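```bash
python3 -m creep '[[[-0.2,0,0.3,0,-0.4,0.64,0],[-0.3,0.2,0.6,0,0,0,0],[-0.3,0.3,0.6,0,0,0,0],[-0.2,0.3,0.6,0,0,0,0],[-0.2,0.3,0.6,0,0,0,0],[0,0.2,0.3,0,0,0,0],[0,0.2,0,0,0,0,0],[0,0,0,0,0,0,0]]]'
python3 -c "
from h import *
rep([.5827,.0605,.048]);turn(-3)
b=snap('top','t13');s=snap('scene','s13');g=cv2.cvtColor(b,cv2.COLOR_RGB2GRAY).astype(int); print(g[203:208,230:256].mean(0).round());print(g[198:214,240],g[198:214,236])
"
```

```text
time: 57.9
eef_pos: [0.5813, 0.0604, 0.1415]
orientation: [0.709, -0.705, 0.015, -0.019]
contact_force: [-1.2, 0.1, -0.5]
width: 0.501
t 57.9 pos [0.5813 0.0604 0.1415] head -2.71 ytool [ 0.006  0.006 -1.   ] F [-1.2  0.1 -0.5] w 43.6
shift [ 0.02  1.87 -0.01]
turn [-0.09  0.07  0.09]
[191. 197. 199. 200. 198. 198. 199. 199. 201. 197. 188. 192. 199. 201.
 201. 200. 199. 200. 197. 182. 142. 109. 123. 130. 104.  78.]
[146 145 151 162 179 185 186 188 190 191 188 181 154  96  52  65] [143 144 151 171 190 198 196 200 201 201 201 190 150  91  67  84]
```

```bash
python3 -m creep '[[[0.02,0.2,0,-0.09,0,0.09,0],[0,0.4,0,0,0,0,0],[0,0.4,0,0,0,0,0],[0,0.4,0,0,0,0,0],[0,0.2,0,0,0,0,0],[0,0.1,0,0,0,0,0],[0,0,0,0,0,0,0],[0,0,0,0,0,0,0]]]'
python3 -c "
from h import *
rep([.5827,.0605,.0485]);turn(-3)
"
```

```text
time: 58.8
eef_pos: [0.5879, 0.0509, 0.0567]
orientation: [-0.706, 0.708, -0.019, 0.023]
contact_force: [-0.5, 0.1, 0.7]
width: 0.503
t 58.8 pos [0.5879 0.0509 0.0567] head -3.41 ytool [ 0.006 -0.003 -1.   ] F [-0.5  0.1  0.7] w 43.8
shift [-0.12  0.16  0.19]
turn [ 0.04 -0.1   0.09]
```

```bash
python3 -m creep '[[[-0.09,0,0.17,0,-0.1,0.09,0],[0,0.05,0,0,0,0,0],[0,0.06,0,0,0,0,0],[0,0.04,0,0,0,0,0],[0,0.02,0,0,0,0,0],[0,0,0,0,0,0,0],[0,0,0,0,0,0,0],[0,0,0,0,0,0,0]]]'
python3 -c "
from h import *
rep([.5827,.0605,.0485]);turn(-3)
"
```

```text
time: 59.6
eef_pos: [0.5849, 0.0611, 0.0496]
orientation: [-0.707, 0.707, -0.017, 0.019]
contact_force: [0.5, 0.2, 0.6]
width: 0.501
t 59.6 pos [0.5849 0.0611 0.0496] head -2.92 ytool [ 0.003 -0.001 -1.   ] F [0.5 0.2 0.6] w 43.6
shift [-0.04  0.02 -0.01]
turn [0.01 0.02 0.04]
```

```bash
python3 -m creep '[[[-0.03,0.03,0,0,0,0.04,0.2],[0,0,0,0,0,0,0.3],[0,0,0,0,0,0,1],[0,0,0,0,0,0,1],[0,0,0,0,0,0,1],[0,0,0,0,0,0,1],[0,-0.05,0,0,0,0,1],[0,-0.05,0,0,0,0,1]]]'
python3 -c "
from h import *
rep(rig(0,.0665,.0535));turn(-3)
"
```

```text
time: 60.4
eef_pos: [0.5828, 0.061, 0.0528]
orientation: [-0.706, 0.707, -0.019, 0.018]
contact_force: [-0.2, 0.1, -1.2]
width: 0.335
t 60.4 pos [0.5828 0.061  0.0528] head -2.94 ytool [-0.001 -0.001 -1.   ] F [-0.2  0.1 -1.2] w 29.2
shift [-0.01 -0.01 -0.01]
turn [ 0.02  0.02 -0.02]
```

```bash
python3 -m creep '[[[0,-0.02,0.1,0,0,0,1],[0,0,0.2,0,0,0,1],[0,0,0.3,0,0,0,1],[0,0,0.3,0,0,0,1],[0,0,0.3,0,0,0,1],[0,0,0.3,0,0,0,1],[0,0,0.3,0,0,0,1],[0,0,0.2,0,0,0,1]]]'
python3 -c "
from h import *
rep(rig(0,.25,.0535));turn(-3)
"
```

```text
time: 61.2
eef_pos: [0.5878, 0.1714, 0.0537]
orientation: [-0.707, 0.707, -0.018, 0.017]
contact_force: [-0.5, 0.9, -2.4]
width: 0.343
t 61.2 pos [0.5878 0.1714 0.0537] head -2.84 ytool [-0.002 -0.    -1.   ] F [-0.5  0.9 -2.4] w 29.8
shift [0.01 0.   1.45]
turn [ 0.    0.04 -0.02]
```

```bash
python3 -m creep '[[[0,0,0.2,0,0,0,1],[0,0,0.5,0,0,0,1],[0,0,0.6,0,0,0,1],[-0.1,0,0.6,0,0,0,1],[-0.3,0,0.6,0,0,0,1],[-0.3,0,0.6,0,0,0,1],[-0.2,0,0.4,0,0,0,1],[0,0,0.1,0,0,0,1]]]'
python3 -c "
from h import *
rep([.5507,.3614,.035]);turn(-3.3)
"
```

```text
time: 62.0
eef_pos: [0.551, 0.3627, 0.053]
orientation: [-0.706, 0.707, -0.019, 0.018]
contact_force: [-1.1, 0.4, -1.5]
width: 0.339
t 62.0 pos [0.551  0.3627 0.053 ] head -3.02 ytool [-0.001 -0.001 -1.   ] F [-1.1  0.4 -1.5] w 29.5
shift [-0.    0.36 -0.02]
turn [ 0.02  0.07 -0.01]
```

```bash
python3 -m creep '[[[0,0.1,-0.02,0,0.07,0,1],[0,0.2,0,0,0,0,1],[0,0.2,0,0,0,0,1],[0,0.15,0,0,0,0,1],[0,0.1,0,0,0,0,1],[0,0.05,0,0,0,0,1],[0,0.02,0,0,0,0,1],[0,0,0,0,0,0,1]]]'
python3 -c "
from h import *
rep([.5507,.3614,.008]);turn(-3.3)
"
```

```text
time: 62.8
eef_pos: [0.5536, 0.3551, 0.0074]
orientation: [-0.705, 0.709, -0.023, 0.023]
contact_force: [-0.6, 0.7, -1.0]
width: 0.342
t 62.8 pos [0.5536 0.3551 0.0074] head -3.73 ytool [-0.001 -0.005 -1.   ] F [-0.6  0.7 -1. ] w 29.8
shift [-0.07 -0.01  0.12]
turn [ 0.08 -0.11 -0.01]
```

```bash
python3 -m creep '[[[-0.04,0.01,0.05,0,0,0,1],[0,0,0,0,0,0,0.3],[0,0,0,0,0,0,0.15],[0,0,0,0,0,0,0.15],[0,0,0,0,0,0,0.15],[0,-0.1,0,0,0,0,0.15],[0,-0.4,0,0,0,0,0.15],[0,-0.6,0,0,0,0,0.15]]]'
python3 -m creep '[[[0,-0.8,0,0,0,0,0.1],[0,-0.6,-0.4,0,0,0,0.1],[-0.2,-0.2,-0.8,0,0,0,0.1],[-0.3,0,-0.9,0,0,0,0.1],[-0.4,0,-0.9,0,0,0,0.1],[-0.4,0,-0.9,0,0,0,0.1],[-0.4,0,-0.7,0,0,0,0.1],[-0.3,0,-0.4,0,0,0,0.1]]]'
python3 w.py d
python3 -c "
from h import *
rep(rig(-.169,0,.12));turn(-3)
a=cv2.imread('pics/ds.png')[160:260,100:280];b=cv2.imread('pics/dt.png')[185:275,90:270]
cv2.imwrite('pics/c14.png',np.vstack([cv2.resize(a,(540,300),interpolation=2),cv2.resize(b,(540,270),interpolation=2)]))
"
```

```text
time: 63.6
eef_pos: [0.5503, 0.3578, 0.0618]
orientation: [-0.704, 0.71, -0.024, 0.022]
contact_force: [1.0, 0.7, 0.3]
width: 0.425
time: 64.4
eef_pos: [0.4355, 0.1103, 0.1513]
orientation: [-0.707, 0.707, -0.02, 0.024]
contact_force: [-0.4, -0.7, 0.0]
width: 0.45
t 64.4 pos [0.4355 0.1103 0.1513] head -3.53 ytool [ 0.005 -0.    -1.   ] F [-0.4 -0.7  0. ] w 39.2
top [215.6 245.1] 93 [0.4549 0.0261] pan [0.4528 0.0225]
top [231.9 245.8] 97 [ 0.4528 -0.0252] pan [ 0.4507 -0.0278]
top [222.6 259.3] 97 [0.4104 0.0034] pan [4.091e-01 3.000e-04]
scene [202.2 221.4] 153 [0.4463 0.0267] pan [0.4253 0.0074]
scene [216.8 221.5] 78 [ 0.4649 -0.014 ] pan [ 0.4433 -0.0319]
t 64.5 pos [0.4352 0.1104 0.1516] head -3.59 ytool [ 0.004  0.002 -1.   ] F [-0.6  0.1  0.3] w 39.0
shift [-0.37  0.63 -2.18]
turn [-0.03 -0.15  0.06]
```

View pics/c14.png

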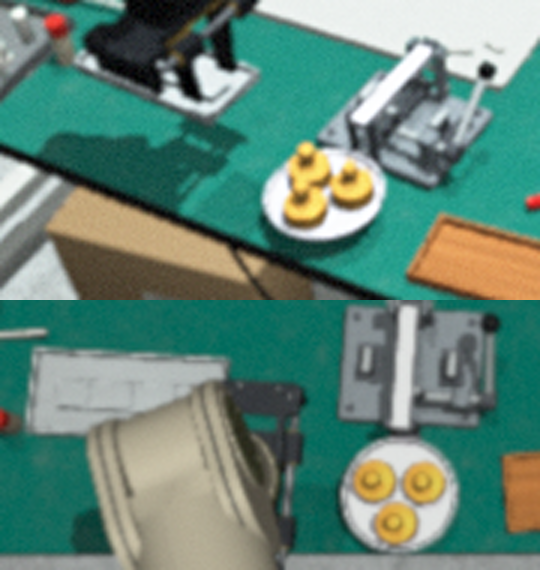

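```bash
python3 -m creep '[[[-0.1,0,-0.3,0,-0.15,0.06,0.1],[-0.1,0,-0.5,0,0,0,0.1],[-0.1,0,-0.5,0,0,0,0.1],[-0.05,0.1,-0.5,0,0,0,0.1],[0,0.2,-0.3,0,0,0,0.1],[0,0.2,0,0,0,0,0.1],[0,0,0,0,0,0,0.1],[0,0,0,0,0,0,0.1]]]'
python3 -c "
from h import *
rep([.4110,.0032,.0605]);turn(-3)
"
```

```text
time: 65.3
eef_pos: [0.4152, 0.0071, 0.1288]
orientation: [0.71, -0.704, 0.016, -0.02]
contact_force: [0.4, -0.5, 0.6]
width: 0.448
t 65.3 pos [0.4152 0.0071 0.1288] head -2.92 ytool [ 0.006  0.009 -1.   ] F [ 0.4 -0.5  0.6] w 39.0
shift [-0.09  1.36 -0.09]
turn [-0.13  0.02  0.08]
```

```bash
python3 -m creep '[[[-0.07,0.1,-0.07,-0.13,0,0.08,0.1],[0,0.3,0,0,0,0,0.1],[0,0.3,0,0,0,0,0.1],[0,0.2,0,0,0,0,0.1],[0,0.15,0,0,0,0,0.1],[0,0.1,0,0,0,0,0.1],[0,0,0,0,0,0,0.1],[0,0,0,0,0,0,0.1]]]'
python3 -c "
from h import *
rep([.4110,.0032,.0605]);turn(-3)
"
```

```text
time: 66.1
eef_pos: [0.4124, 0.0071, 0.0698]
orientation: [-0.705, 0.708, -0.015, 0.016]
contact_force: [0.1, 0.1, 0.9]
width: 0.451
t 66.1 pos [0.4124 0.0071 0.0698] head -2.51 ytool [ 0.    -0.004 -1.   ] F [0.1 0.1 0.9] w 39.2
shift [-0.02  0.19 -0.08]
turn [0.06 0.12 0.01]
```

Fine-tune, close, lift and head to the right-hand tray slot.

```bash
python3 -m creep '[[[-0.02,0.04,-0.07,0.06,0.1,0,0.1],[0,0.07,0,0,0,0,0.1],[0,0.05,0,0,0,0,0.1],[0,0,0,0,0,0,0.4],[0,0,0,0,0,0,1],[0,0,0,0,0,0,1],[0,0,0,0,0,0,1],[0,0,0,0,0,0,1]]]'
python3 -c "
from h import *
rep([.4110,.0032,.0605])"
python3 -m creep '[[[0,0,0,0,0,0,1],[0,-0.3,0,0,0,0,1],[0,-0.6,0,0,0,0,1],[0,-0.7,0,0,0,0,1],[0,-0.4,-0.3,0,0,0,1],[0.1,0,-0.6,0,0,0,1],[0.2,0,-0.9,0,0,0,1],[0.2,0,-0.9,0,0,0,1]]]'
python3 -m creep '[[[0.1,0,-0.9,0,0,0,1],[0,0,-0.9,0,0,0,1],[0,0,-0.6,0,0,0,1],[0,0,-0.2,0,0,0,1],[0,0.2,0,0,0,0,1],[0,0.3,0,0,0,0,1],[0,0,0,0,0,0,1],[0,0,0,0,0,0,1]]]'
python3 -c "
from h import *
rep([.4495,-.2695,.0325]);turn(-3)
"
```

```text
time: 66.9
eef_pos: [0.4119, 0.0035, 0.0621]
orientation: [0.708, -0.706, 0.018, -0.019]
contact_force: [-0.1, 0.3, -0.6]
width: 0.185
t 66.9 pos [0.4119 0.0035 0.0621] head -2.96 ytool [ 0.002  0.002 -1.   ] F [-0.1  0.3 -0.6] w 16.1
shift [-0.02  0.03 -0.01]
time: 67.7
eef_pos: [0.4285, -0.1326, 0.1656]
orientation: [0.707, -0.707, 0.014, -0.015]
contact_force: [0.9, 0.9, -3.2]
width: 0.183
time: 68.5
eef_pos: [0.4262, -0.2553, 0.1393]
orientation: [0.708, -0.706, 0.017, -0.017]
contact_force: [0.7, -0.3, -1.9]
width: 0.186
t 68.5 pos [ 0.4262 -0.2553  0.1393] head -2.74 ytool [-0.001  0.002 -1.   ] F [ 0.7 -0.3 -1.9] w 16.1
shift [ 0.48  2.13 -0.27]
turn [-0.03  0.07 -0.01]
```

```bash
python3 -m creep '[[[0.2,0.1,-0.15,0,0,0,1],[0.2,0.3,-0.1,0,0,0,1],[0.05,0.4,0,0,0,0,1],[0,0.4,0,0,0,0,1],[0,0.3,0,0,0,0,1],[0,0.1,0,0,0,0,1],[0,0,0,0,0,0,1],[0,0,0,0,0,0,1]]]'
python3 -c "
from h import *
rep([.4495,-.2695,.034]);turn(-3)
"
```

```text
time: 69.3
eef_pos: [0.4537, -0.2668, 0.0618]
orientation: [0.708, -0.706, 0.012, -0.017]
contact_force: [0.5, -0.5, -1.5]
width: 0.184
t 69.3 pos [ 0.4537 -0.2668  0.0618] head -2.34 ytool [ 0.007  0.003 -1.   ] F [ 0.5 -0.5 -1.5] w 16.0
shift [-0.09  0.56 -0.06]
turn [-0.05  0.17  0.09]
```

```bash
python3 -m creep '[[[-0.07,0.1,-0.04,0,0.15,0.09,1],[0,0.15,0,0,0,0,1],[0,0.12,0,0,0,0,1],[0,0.08,0,0,0,0,1],[0,0.06,0,0,0,0,1],[0,0.03,0,0,0,0,1],[0,0,0,0,0,0,1],[0,0,0,0,0,0,1]]]'
python3 -c "
from h import *
rep([.4495,-.2695,.033]);turn(-3)
"
```

```text
time: 70.1
eef_pos: [0.4509, -0.269, 0.0341]
orientation: [0.708, -0.706, 0.018, -0.019]
contact_force: [-0.0, -0.4, -2.4]
width: 0.186
t 70.1 pos [ 0.4509 -0.269   0.0341] head -2.97 ytool [ 0.002  0.003 -1.   ] F [-0.  -0.4 -2.4] w 16.2
shift [-0.03  0.02 -0.01]
turn [-0.05  0.01  0.03]
```

```bash
python3 -m creep '[[[-0.02,0.03,0,0,0,0,1],[0,0.02,0,0,0,0,1],[0,0,0,0,0,0,0.5],[0,0,0,0,0,0,0.1],[0,0,0,0,0,0,0.1],[0,0,0,0,0,0,0.1],[0,-0.3,0,0,0,0,0.1],[0,-0.6,0,0,0,0,0.1]]]'
python3 -m creep '[[[0,-0.7,0,0,0,0,0.1],[0,-0.6,0.3,0,0,0,0.1],[0,0,0.6,0,0,0,0.1],[0,0,0.8,0,0,0,0.1],[0,0,0.8,0,0,0,0.1],[0,0,0.8,0,0,0,0.1],[0,0,0.6,0,0,0,0.1],[0,0,0.3,0,0,0,0.1]]]'
python3 -c "
from h import *
rep([.4547,-.0254,.0605]);turn(-3)
"
```

```text
time: 70.9
eef_pos: [0.4497, -0.269, 0.0793]
orientation: [0.709, -0.705, 0.018, -0.019]
contact_force: [0.2, 0.7, 0.4]
width: 0.444
time: 71.7
eef_pos: [0.4625, -0.0599, 0.156]
orientation: [0.709, -0.705, 0.02, -0.026]
contact_force: [0.6, 0.3, 0.6]
width: 0.45
t 71.7 pos [ 0.4625 -0.0599  0.156 ] head -3.76 ytool [ 0.008  0.005 -1.   ] F [0.6 0.3 0.6] w 39.2
shift [-0.22  1.91  0.67]
turn [-0.08 -0.19  0.11]
```

```bash
python3 -m creep '[[[-0.1,0,0.3,-0.08,-0.15,0.1,0.1],[-0.08,0.1,0.25,0,0,0,0.1],[0,0.3,0.05,0,0,0,0.1],[0,0.4,0,0,0,0,0.1],[0,0.4,0,0,0,0,0.1],[0,0.2,0,0,0,0,0.1],[0,0,0,0,0,0,0.1],[0,0,0,0,0,0,0.1]]]'
python3 -c "
from h import *
rep([.4547,-.0254,.0605]);turn(-3)
"
```

```text
time: 72.5
eef_pos: [0.4572, -0.0261, 0.0892]
orientation: [0.709, -0.704, 0.017, -0.021]
contact_force: [-0.2, -0.4, -0.7]
width: 0.453
t 72.5 pos [ 0.4572 -0.0261  0.0892] head -3.08 ytool [ 0.005  0.007 -1.   ] F [-0.2 -0.4 -0.7] w 39.4
shift [-0.05  0.57  0.01]
turn [-0.1  -0.02  0.07]
```

```bash
python3 -m creep '[[[-0.05,0.1,0.01,-0.1,0,0.07,0.1],[0,0.15,0,0,0,0,0.1],[0,0.15,0,0,0,0,0.1],[0,0.1,0,0,0,0,0.1],[0,0.05,0,0,0,0,0.1],[0,0,0,0,0,0,0.4],[0,0,0,0,0,0,1],[0,0,0,0,0,0,1]]]'
python3 -c "
from h import *
rep([.4547,-.0254,.0605]);turn(-3)
"
```

```text
time: 73.3
eef_pos: [0.4556, -0.0251, 0.0613]
orientation: [0.708, -0.706, 0.018, -0.02]
contact_force: [-0.9, -0.9, 0.6]
width: 0.261
t 73.3 pos [ 0.4556 -0.0251  0.0613] head -3.09 ytool [ 0.002  0.002 -1.   ] F [-0.9 -0.9  0.6] w 22.7
shift [-0.02  0.02 -0.01]
turn [-0.03 -0.02  0.02]
```

```bash
python3 -m creep '[[[0,0,0,0,0,0,1],[0,0,0,0,0,0,1],[0,0,0,0,0,0,1],[0,-0.3,0,0,0,0,1],[0,-0.6,0,0,0,0,1],[0,-0.6,0,0,0,0,1],[0,-0.2,-0.3,0,0,0,1],[0,0,-0.6,0,0,0,1]]]'
python3 -m creep '[[[0,0,-0.7,0,0,0,1],[0,0,-0.8,0,0,0,1],[0,0,-0.6,0,0,0,1],[0,0,-0.2,0,0,0,1],[0,0.2,0,0,0,0,1],[0,0.3,0,0,0,0,1],[0,0.1,0,0,0,0,1],[0,0,0,0,0,0,1]]]'
python3 -c "
from h import *
rep([.4505,-.207,.034]);turn(-3)
"
```

```text
time: 74.1
eef_pos: [0.4525, -0.0684, 0.1484]
orientation: [0.707, -0.707, 0.017, -0.017]
contact_force: [0.9, 0.1, -2.2]
width: 0.186
time: 74.9
eef_pos: [0.446, -0.1906, 0.1176]
orientation: [0.709, -0.705, 0.017, -0.02]
contact_force: [0.2, 0.3, -1.1]
width: 0.184
t 74.9 pos [ 0.446  -0.1906  0.1176] head -2.97 ytool [ 0.003  0.005 -1.   ] F [ 0.2  0.3 -1.1] w 16.0
shift [ 0.1   1.67 -0.33]
turn [-0.08  0.01  0.05]
```

```bash
python3 -m creep '[[[0.08,0.1,-0.2,-0.08,0,0.05,1],[0,0.3,-0.1,0,0,0,1],[0,0.3,0,0,0,0,1],[0,0.3,0,0,0,0,1],[0,0.2,0,0,0,0,1],[0,0.1,0,0,0,0,1],[0,0,0,0,0,0,1],[0,0,0,0,0,0,1]]]'
python3 -c "
from h import *
rep([.4505,-.207,.034]);turn(-3)
"
```

```text
time: 75.7
eef_pos: [0.4531, -0.2045, 0.0546]
orientation: [0.707, -0.707, 0.015, -0.018]
contact_force: [0.5, 0.6, -1.6]
width: 0.183
t 75.7 pos [ 0.4531 -0.2045  0.0546] head -2.67 ytool [ 0.005  0.    -1.   ] F [ 0.5  0.6 -1.6] w 15.9
shift [-0.05  0.41 -0.05]
turn [-0.01  0.08  0.07]
```

```bash
python3 -m creep '[[[-0.05,0.1,-0.04,0,0.08,0.07,1],[0,0.12,0,0,0,0,1],[0,0.1,0,0,0,0,1],[0,0.07,0,0,0,0,1],[0,0.04,0,0,0,0,1],[0,0.02,0,0,0,0,1],[0,0,0,0,0,0,1],[0,0,0,0,0,0,1]]]'
python3 -c "
from h import *
rep([.4505,-.207,.033]);turn(-3)
"
```

```text
time: 76.5
eef_pos: [0.4517, -0.2068, 0.0332]
orientation: [0.708, -0.706, 0.018, -0.019]
contact_force: [0.1, 0.7, -2.6]
width: 0.187
t 76.5 pos [ 0.4517 -0.2068  0.0332] head -3.03 ytool [ 0.002  0.003 -1.   ] F [ 0.1  0.7 -2.6] w 16.3
shift [-0.02  0.   -0.01]
turn [-0.04 -0.01  0.02]
```

```bash
python3 -m creep '[[[-0.02,0.03,0,0,0,0,1],[0,0.01,0,0,0,0,1],[0,0,0,0,0,0,0.5],[0,0,0,0,0,0,0.1],[0,0,0,0,0,0,0.1],[0,0,0,0,0,0,0.1],[0,-0.3,0,0,0,0,0.1],[0,-0.6,0,0,0,0,0.1]]]'
python3 -m creep '[[[0,-0.7,0,0,0,0,0.1],[0,-0.6,0.3,0,0,0,0.1],[0,0,0.6,0,0,0,0.1],[0,0,0.8,0,0,0,0.1],[0,0,0.8,0,0,0,0.1],[0,0,0.8,0,0,0,0.1],[0,0,0.6,0,0,0,0.1],[0,0,0.2,0,0,0,0.1]]]'
python3 w.py e
python3 -c "
from h import *
rep([.4553,.026,.0605]);turn(-3)
"
```

```text
time: 77.3
eef_pos: [0.4498, -0.2069, 0.0773]
orientation: [0.708, -0.706, 0.019, -0.018]
contact_force: [1.1, 0.5, 0.7]
width: 0.447
time: 78.1
eef_pos: [0.4639, -0.0019, 0.1536]
orientation: [0.709, -0.704, 0.022, -0.026]
contact_force: [0.6, -0.8, -0.8]
width: 0.451
t 78.1 pos [ 0.4639 -0.0019  0.1536] head -3.83 ytool [ 0.006  0.007 -1.   ] F [ 0.6 -0.8 -0.8] w 39.3
top [289.2 246.9] 137 [ 0.449  -0.2059] pan [ 0.447  -0.2052]
top [308.7 247. ] 140 [ 0.4485 -0.2674] pan [ 0.4465 -0.2655]
scene [204.6 216.3] 51 [0.4676 0.0317] pan [0.446  0.0123]
scene [272.  247.4] 98 [ 0.4456 -0.2102] pan [ 0.4246 -0.2218]
scene [291.7 254.8] 107 [ 0.4449 -0.2719] pan [ 0.4239 -0.2814]
t 78.2 pos [ 0.4639 -0.0039  0.1534] head -3.91 ytool [ 0.005  0.005 -1.   ] F [ 1.  -0.9  0.4] w 39.0
shift [-0.22  1.86  0.57]
turn [-0.08 -0.23  0.07]
```

```bash
python3 -m creep '[[[-0.1,0,0.28,-0.08,-0.2,0.07,0.1],[-0.08,0.1,0.2,0,0,0,0.1],[0,0.3,0.05,0,0,0,0.1],[0,0.3,0,0,0,0,0.1],[0,0.3,0,0,0,0,0.1],[0,0.1,0,0,0,0,0.1],[0,0,0,0,0,0,0.1],[0,0,0,0,0,0,0.1]]]'
python3 -c "
from h import *
rep([.4553,.026,.0605]);turn(-3)
a=snap('scene','s15')[190:250,180:260];cv2.imwrite('pics/c15.png',cv2.resize(a,(480,360),interpolation=2)[:,:,::-1])
"
```

```text
time: 79.0
eef_pos: [0.4567, 0.0124, 0.0969]
orientation: [-0.706, 0.707, -0.025, 0.026]
contact_force: [-0.3, -0.5, 0.0]
width: 0.451
t 79.0 pos [0.4567 0.0124 0.0969] head -4.11 ytool [ 0.001 -0.002 -1.   ] F [-0.3 -0.5  0. ] w 39.3
shift [-0.05  0.73  0.27]
turn [ 0.03 -0.28  0.02]
```

View pics/c15.png

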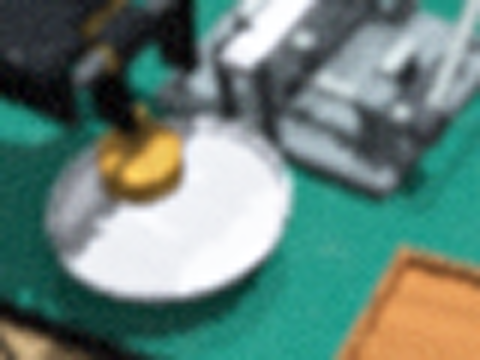

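```bash
python3 -m creep '[[[-0.05,0,0.2,0,-0.25,0,0.1],[0,0.05,0.06,0,0,0,0.1],[0,0.2,0,0,0,0,0.1],[0,0.2,0,0,0,0,0.1],[0,0.15,0,0,0,0,0.1],[0,0.05,0,0,0,0,0.1],[0,0,0,0,0,0,0.1],[0,0,0,0,0,0,0.1]]]'
python3 -c "
from h import *
rep([.4553,.026,.0605]);turn(-3)
"
```

```text
time: 79.85
eef_pos: [0.4569, 0.0302, 0.0654]
orientation: [0.708, -0.706, 0.015, -0.019]
contact_force: [0.1, -0.1, 1.2]
width: 0.449
t 79.8 pos [0.4569 0.0302 0.0654] head -2.78 ytool [ 0.005  0.003 -1.   ] F [ 0.1 -0.1  1.2] w 39.0
shift [-0.03  0.1  -0.08]
turn [-0.05  0.05  0.08]
```

```bash
python3 -m creep '[[[-0.03,0.03,-0.07,0,0,0.08,0.1],[0,0.05,0,0,0,0,0.1],[0,0,0,0,0,0,0.4],[0,0,0,0,0,0,1],[0,0,0,0,0,0,1],[0,0,0,0,0,0,1],[0,0,0,0,0,0,1],[0,0,0,0,0,0,1]]]'
python3 -c "
from h import *
rep([.4553,.026,.0605])"
python3 -m creep '[[[0,0,0,0,0,0,1],[0,-0.3,0,0,0,0,1],[0,-0.6,0,0,0,0,1],[0,-0.6,0,0,0,0,1],[0,-0.2,-0.3,0,0,0,1],[0,0,-0.6,0,0,0,1],[0,0,-0.7,0,0,0,1],[0,0,-0.6,0,0,0,1]]]'
python3 -m creep '[[[0,0,-0.3,0,0,0,1],[0,0.2,-0.1,0,0,0,1],[0,0.3,0,0,0,0,1],[0,0.2,0,0,0,0,1],[0,0,0,0,0,0,1],[0,0,0,0,0,0,1],[0,0,0,0,0,0,1],[0,0,0,0,0,0,1]]]'
python3 -c "
from h import *
rep([.4545,-.1455,.034]);turn(-3)
"
```

```text
time: 80.65
eef_pos: [0.4557, 0.0265, 0.0619]
orientation: [0.708, -0.705, 0.017, -0.017]
contact_force: [0.4, 0.5, -1.1]
width: 0.186
t 80.7 pos [0.4557 0.0265 0.0619] head -2.8 ytool [ 0.001  0.004 -1.   ] F [ 0.4  0.5 -1.1] w 16.2
shift [-0.01  0.03 -0.01]
time: 81.45
eef_pos: [0.4492, -0.0834, 0.1487]
orientation: [0.708, -0.706, 0.015, -0.014]
contact_force: [0.2, 0.5, -2.0]
width: 0.186
time: 82.25
eef_pos: [0.4468, -0.1086, 0.1129]
orientation: [0.709, -0.704, 0.018, -0.017]
contact_force: [0.0, -0.4, -3.0]
width: 0.184
t 82.2 pos [ 0.4468 -0.1086  0.1129] head -2.82 ytool [-0.001  0.007 -1.   ] F [ 0.  -0.4 -3. ] w 16.0
shift [ 0.19  1.57 -0.74]
turn [-0.1   0.05 -0.02]
```

```bash
python3 -m creep '[[[0.1,0,-0.35,-0.1,0,0,1],[0.08,0,-0.35,0,0,0,1],[0,0.2,-0.03,0,0,0,1],[0,0.3,0,0,0,0,1],[0,0.3,0,0,0,0,1],[0,0.2,0,0,0,0,1],[0,0.1,0,0,0,0,1],[0,0,0,0,0,0,1]]]'
python3 -c "
from h import *
rep([.4545,-.1455,.034]);turn(-3)
"
```

```text
time: 83.05
eef_pos: [0.4584, -0.1437, 0.0596]
orientation: [0.709, -0.705, 0.013, -0.017]
contact_force: [-0.5, -0.7, -2.9]
width: 0.187
t 83.0 pos [ 0.4584 -0.1437  0.0596] head -2.44 ytool [ 0.007  0.005 -1.   ] F [-0.5 -0.7 -2.9] w 16.3
shift [-0.08  0.51 -0.04]
turn [-0.08  0.14  0.09]
```

```bash
python3 -m creep '[[[-0.06,0.1,-0.03,-0.08,0.1,0.09,1],[0,0.15,0,0,0,0,1],[0,0.12,0,0,0,0,1],[0,0.08,0,0,0,0,1],[0,0.04,0,0,0,0,1],[0,0.02,0,0,0,0,1],[0,0,0,0,0,0,1],[0,0,0,0,0,0,1]]]'
python3 -c "
from h import *
rep([.4545,-.1455,.033]);turn(-3)
"
```

```text
time: 83.85
eef_pos: [0.4565, -0.1449, 0.0335]
orientation: [-0.707, 0.707, -0.017, 0.018]
contact_force: [0.1, 1.1, -2.1]
width: 0.187
t 83.8 pos [ 0.4565 -0.1449  0.0335] head -2.82 ytool [ 0.002 -0.    -1.   ] F [ 0.1  1.1 -2.1] w 16.3
shift [-0.04  0.01 -0.01]
turn [0.   0.05 0.03]
```

Release, retreat up and away toward the robot's left, then look at the whole.

```bash
python3 -m creep '[[[-0.03,0.03,0,0,0,0,1],[0,0.01,0,0,0,0,1],[0,0,0,0,0,0,0.5],[0,0,0,0,0,0,0.1],[0,0,0,0,0,0,0.1],[0,0,0,0,0,0,0.1],[0,-0.3,0,0,0,0,0.1],[0,-0.6,0,0,0,0,0.1]]]'
python3 -m creep '[[[0,-0.8,0,0,0,0,0.1],[0,-0.8,0,0,0,0,0.1],[0,-0.6,0.4,0,0,0,0.1],[0,-0.3,0.8,0,0,0,0.1],[0,0,0.9,0,0,0,0.1],[0,0,0.9,0,0,0,0.1],[0,0,0.9,0,0,0,0.1],[0,0,0.5,0,0,0,0.1]]]'
python3 w.py f
python3 -c "
from h import *
a=cv2.imread('pics/fs.png')[155:285,100:340];b=cv2.imread('pics/ft.png')[175:275,90:330]
cv2.imwrite('pics/c16.png',np.vstack([cv2.resize(a,(600,320),interpolation=2),cv2.resize(b,(600,250),interpolation=2)]))
"
```

```text
time: 84.65
eef_pos: [0.4551, -0.1451, 0.0775]
orientation: [-0.707, 0.707, -0.017, 0.018]
contact_force: [0.2, 0.2, -0.0]
width: 0.445
time: 85.45
eef_pos: [0.4686, 0.0759, 0.2071]
orientation: [0.71, -0.704, 0.018, -0.024]
contact_force: [0.5, -0.3, 0.6]
width: 0.453
t 85.5 pos [0.4686 0.0759 0.2071] head -3.43 ytool [ 0.008  0.008 -1.   ] F [ 0.5 -0.3  0.6] w 39.4
top [270.2 245.3] 132 [ 0.4541 -0.146 ] pan [ 0.452  -0.1464]
top [289.2 246.9] 135 [ 0.449 -0.206] pan [ 0.447  -0.2052]
top [308.7 247. ] 137 [ 0.4488 -0.2675] pan [ 0.4468 -0.2656]
scene [254.  239.3] 98 [ 0.4504 -0.1494] pan [ 0.4292 -0.1629]
scene [271.8 247.6] 99 [ 0.4444 -0.2101] pan [ 0.4235 -0.2216]
scene [291.9 254.9] 106 [ 0.4448 -0.2725] pan [ 0.4239 -0.282 ]
```

View pics/c16.png

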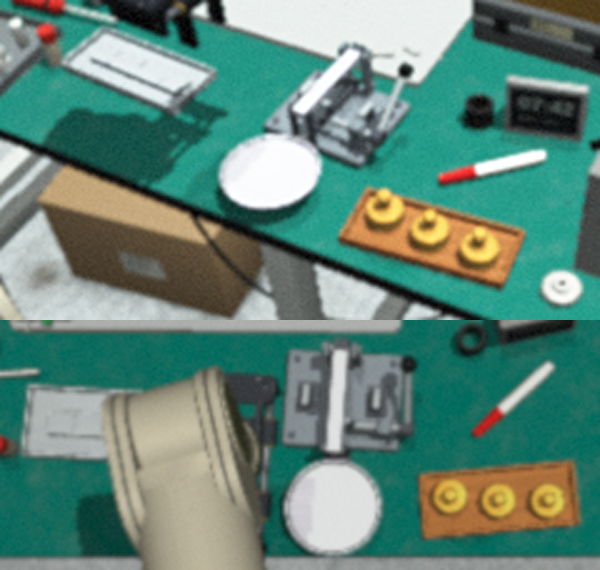

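```bash
python3 -c "
from h import *
print('bar px top',proj('top',[[.5535,.368,.014],[.5447,.208,.014]]),proj('scene',[[.5385,.369,.004],[.5297,.209,.004]]))
rep(); print(sign_off())"
```

```text
bar px top [[109.11428493 214.77311597]
 [159.6596401  217.48863007]] [[136.75669453 179.87865028]
 [172.01436466 194.47324509]]
t 85.5 pos [0.4687 0.076  0.2069] head -3.29 ytool [ 0.008  0.006 -1.   ] F [-0.5  0.  -0.3] w 39.0
the job is handed in; nothing more can be done
None
```

I ran the whole proof-load and handed the job in at 85.5 s of the 210 s allowed.

- **Setup:** The bar went across both supports with its middle under the nose. All three brass weights stood on the pan, and I left the purple look-alike alone.
- **Loading:** I swung the lever towards the robot until it met its stop and held it there for about 5.7 s. I then swung it back to its other stop. Neither bar nor weights were touched while the beam was down.
- **Clearing up:** With the beam arrested, the bar went into the steel tray and the three weights back into the wooden tray.

**Last checks**
- **Weights:** All three stand upright in the wooden tray, within about 2 mm of where they started, and the pan is empty.
- **Rig and bystanders:** The lever leans fully back. The timer, loupe, marker and gear look unmoved in the last pictures, though I did not measure them.
- **Bar in its tray:** The last scene picture shows it inside. The top view was partly hidden by the arm, so I compared it with the release pose, which agreed to within a few millimetres.

**Things that did not agree at first**
- **Bar position:** The bar first sat about 6 mm too far left by the camera. I lifted it, shifted it and re-measured it as centred before letting go.
- **Bar angle:** Fits to short stretches of its edge gave about 4.5 to 5.5°. The line along its whole length gave about 2°, against the rig's 3°, and I trusted that one.

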